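# Lids back on their mugs

### The job

Put each lid where it belongs: gently seat the red, black and cream lids on the mugs of the same clay, so that each sits level and flush on its rim, and stand the ochre lid upright in the middle of the ochre-rimmed pad on the banding wheel with its bar handle lined up with the black line. The wheel turns freely: do not let it turn. Leave the mugs, the jar and the brush where they are, and let go of everything.

Things in the scene. Friction and masses are not known exactly. Their poses are not given: they have to be found in the camera images.
- lid_red: Loose brick-red stoneware lid, 0.12 kg, upright on the table. Heights above its underside: tapered spigot 0 to 10 mm (54 mm across below, 64 mm above), round flange 10 to 16 mm (76 mm across), straight bar handle to grip 16 to 41 mm (44 mm long, 14 mm wide). All four lids have this shape. Origin: centre of the underside; x: along the bar; z: up.
- lid_black: Loose black stoneware lid, 0.12 kg, upright on the table. Heights above its underside: tapered spigot 0 to 10 mm (54 mm across below, 64 mm above), round flange 10 to 16 mm (76 mm across), straight bar handle to grip 16 to 41 mm (44 mm long, 14 mm wide). All four lids have this shape. Origin: centre of the underside; x: along the bar; z: up.
- lid_cream: Loose cream-white stoneware lid, 0.12 kg, upright on the table. Heights above its underside: tapered spigot 0 to 10 mm (54 mm across below, 64 mm above), round flange 10 to 16 mm (76 mm across), straight bar handle to grip 16 to 41 mm (44 mm long, 14 mm wide). All four lids have this shape. Origin: centre of the underside; x: along the bar; z: up.
- lid_ochre: Loose ochre-yellow stoneware lid, 0.12 kg, upright on the table. Heights above its underside: tapered spigot 0 to 10 mm (54 mm across below, 64 mm above), round flange 10 to 16 mm (76 mm across), straight bar handle to grip 16 to 41 mm (44 mm long, 14 mm wide). All four lids have this shape. Origin: centre of the underside; x: along the bar; z: up.
- mug_red: Loose brick-red stoneware mug, 0.35 kg, upright: 82 mm across, 75 mm high, mouth 72 mm across inside, rim 5 mm thick, side handle reaching 73 mm from the axis. With its lid seated, the flange rests flat on the rim and the lid's origin is 65 mm above the mug's. Origin: centre of the underside; x: towards the handle; z: up.
- mug_black: Loose black stoneware mug, 0.35 kg, upright: 82 mm across, 75 mm high, mouth 72 mm across inside, rim 5 mm thick, side handle reaching 73 mm from the axis. With its lid seated, the flange rests flat on the rim and the lid's origin is 65 mm above the mug's. Origin: centre of the underside; x: towards the handle; z: up.
- mug_cream: Loose cream-white stoneware mug, 0.35 kg, upright: 82 mm across, 75 mm high, mouth 72 mm across inside, rim 5 mm thick, side handle reaching 73 mm from the axis. With its lid seated, the flange rests flat on the rim and the lid's origin is 65 mm above the mug's. Origin: centre of the underside; x: towards the handle; z: up.
- pad: White pad, 94 mm across, 3 mm thick, with ochre-yellow rim and a black line across. Fixed on a grey banding wheel (220 mm disc, top 56 mm above the table, turning very freely about its upright axis), 60 mm off that axis; the line points at the axis. Origin: centre of the pad's underside; a lid's origin rests 3 mm above it. x: along the line, outwards (wheel axis at x = -60 mm); z: up.
- glaze_jar: Bystander: loose blue jar with a pale label and a wooden cap, 60 mm across and 100 mm high, standing beyond the mugs; not to be moved. Origin: centre of its underside.
- brush: Bystander: loose flat brush 200 mm long with a wooden handle lying on the table beyond the mugs; not to be moved. Origin: middle of its underside; x: along it.
There are look-alikes about, which are no part of the job. Of the things that look like the part that bears pad, the middle-sized one is meant.

How it is judged:
By the outcome, as a careful person would: the job done as asked, in the order asked, and still so for the second after the job is handed in, with the robot touching nothing.
It also fails if it takes over 102 s, if anything falls off the work surface, if the arm or the gripper's body presses on something with over 40 N, if the wrist force passes 120 N, or if a joint passes its speed limit or range.

### The arm

A 6-joint arm with a two-finger parallel gripper is mounted at the origin on the work surface. World frame = base frame: x ahead of the robot, y to its left, z up, the work surface at z = 0. Lengths are in m, angles in rad, forces in N, time in s.
With the tool pointing down it reaches from about 0.35 to 1 m from the base axis. Payload 7.1 kg.
Tool frame: the origin (TCP) lies on the centre line of the jaws, within the pads' length; the fingertips stand 8 mm ahead of it and the grasp point (between the pads) lies 11 mm behind it (ctrl.tip_extent is the z of the fingertips in the tool frame, in m); z points along the fingers, y is the direction in which the jaws open and shut (so a half turn about z gives the same grasp; the last joint's range is limited). The gripper opens to 85 mm and grips with 20 to 120 N. Pads are 22 mm wide; open, the fingers measure 114 mm over their backs; the gripper's body (76 mm by 85 mm) begins 54 mm behind the grasp point. The pads swing forward as they close: fully open they stand 13 mm farther back than shut.
Start: joints at [1.085, 0.423, 1.63, -0, 1.089, -0.019], TCP at [0.281, 0.558, 0.239] pointing down, gripper open.
Joint ranges: [-3, 3], [-0.9, 2.11], [0.09, 2.58], [-1.31, 4.45], [0.11, 2.69], [-2.54, 2.54]. Speed limits (rad/s): [2.39, 2.39, 3.01, 3.14, 3.14, 3.14].

### API

Orientations are given as a 3x3 rotation matrix whose columns are the frame's x, y, z axes.
In Python, from rig import sensors, viewer, ticket, ctrl gives the robot as it stands. The module is installed in compiled form; this text tells all that it offers.
- The arm moves only by the tool drive_tool, never from a script. Its argument "rows" is a list of rows, each an object with "slide": the shift along the tool's x, y, z as a fraction of full scale, a list of three; "rot": the turn, a rotation vector about the tool's x, y, z as a fraction of full scale, a list of three; "gripper": the opening, from 0 (shut) to 1 (fully open). A call has 1 to 12 rows; each row is the pose to reach, as a shift and turn from the pose commanded when the call began, along the tool's axes at that moment; what a row does not reach only later rows make up. Full scale, the value 1, is 80 cm for a shift and 120 degrees for a turn. A row lasts 1/8 s, in which the tool goes at most 62.5 mm and 10.7 degrees, less where a joint would pass 70% of its speed; a pose out of reach is approached as far as the arm can. A call with a number of a shift or a turn outside -1 to 1 is refused whole. A call with a gripper value outside its range is refused whole. The fingers move at their own pace and stop on an object; "grip_force" is the grip in N (left out, the last holds). Time passes only in rows, so rows that repeat a pose let the fingers close. It gives the time, the measured TCP pose, the force and the opening at its end, in the units of the state.
- sensors.observe(): the state, without advancing time (a new reading comes with each control period).
- viewer.camera(name): name is "side" or "top" or "wrist"; returns a dict with "frame" (480x640x3 uint8, red, green, blue), "mtx" (3x3 intrinsics, pixels), "eye" and "rotation" of the camera in the world. Camera axes: x right, y down, z forward; pixel columns grow to the right and rows downward; lengths in m; the calibration is good to about 2 mm. The wrist camera is an equidistant fisheye: a pixel r from the principal point sees the ray r / f radians off the axis. A picture is of the moment at which its call begins. There is no depth.
- ticket.close_job(): hands the job in, once; it reports no verdict.
The state is a dict: "clock": time; "qpos": joint angles; "qvel": joint speeds; "tau": joint torques, N m; "ee_pos": TCP position; "orientation": TCP orientation; "wrist_force": force on the tool from outside, world axes, zero at the start; "moment": the same for the moment, N m; "grip_width": opening from 0.0 (shut) to 1.0 (fully open).
Only numpy, scipy, OpenCV 4.12 (cv2) and the standard library are available. Lean on these libraries where they do the work, as an engineer would, in place of code of your own. Each camera call takes 0.05 s, during which the arm holds its last target.

## Working session

There is one attempt and no reset: what is moved stays moved. The work goes in short steps, Python scripts to look and compute and a tool call to move; the robot and the scene stay as the last step left them, time stands still between calls to the robot, and variables do not carry over. Pictures are saved under pics/ and viewed, and the job is handed in when it is done.

Besides the shell and the picture viewer there is one more tool, called after "Request:" as name(argument=value, ...) on one line, values as JSON. drive_tool: Moves the arm, as the interface text tells. Its arguments: {"type":"object","properties":{"rows":{"type":"array"},"grip_force":{"type":"number"}},"required":["rows"]}

```bash
mkdir -p pics
cat > look.py <<'E'
import sys,cv2,json,numpy as np
from rig import sensors,viewer
def shot(name,tag):
    d=viewer.camera(name)
    cv2.imwrite(f'pics/{tag}.png',d['frame'][:,:,::-1])
    np.savez(f'pics/{tag}.npz',frame=d['frame'],mtx=d['mtx'],eye=d['eye'],rot=d['rotation'])
    return d
E
python3 - <<'E'
from look import *
for n in ['side','top','wrist']:
    d=shot(n,n+'0'); print(n,d['mtx'],d['eye'],d['rotation'])
s=sensors.observe(); print(s)
E
```

```text
side [[577.60581192   0.         323.46461536]
 [  0.         577.60581192 235.04324334]
 [  0.           0.           1.        ]] [-0.35106288 -0.91990204  0.97059385] [[ 0.78914448 -0.3373812   0.51324937]
 [-0.614099   -0.44911037  0.64898559]
 [ 0.01155008 -0.82732932 -0.56159843]]
top [[563.90061848   0.         315.33304287]
 [  0.         563.90061848 237.85482892]
 [  0.           0.           1.        ]] [0.37434974 0.107789   1.37743476] [[-0.01680521 -0.99639565  0.0831462 ]
 [-0.99967923  0.0183199   0.01748779]
 [-0.01894799 -0.08282564 -0.99638391]]
wrist [[371.64829954   0.         319.60631768]
 [  0.         371.64829954 232.41469746]
 [  0.           0.           1.        ]] [0.21527509 0.59129528 0.37268299] [[ 4.49101190e-01  8.55381607e-01  2.58128702e-01]
 [ 8.93480436e-01 -4.29655649e-01 -1.30723886e-01]
 [-9.12353015e-04  2.89341198e-01 -9.57225594e-01]]
{'clock': 0.15, 'qpos': array([ 1.08497058e+00,  4.23673843e-01,  1.63049397e+00,  5.45932377e-06,
        1.08859816e+00, -1.90011642e-02]), 'qvel': array([-0.00127109, -0.00287913, -0.00372928,  0.00022943,  0.00138001,
       -0.00082031]), 'tau': array([ 7.14997841e-04, -5.57769263e+01, -2.82017291e+01, -5.12114673e-05,
        4.83699638e-03,  1.87069253e-05]), 'ee_pos': array([0.28106984, 0.55777893, 0.23872697]), 'orientation': array([[-8.93000744e-01,  4.50054849e-01, -5.52143766e-04],
       [ 4.50055187e-01,  8.93000144e-01, -1.03529258e-03],
       [ 2.71260185e-05, -1.17301220e-03, -9.99999312e-01]]), 'wrist_force': array([-0.2254719 , -0.35171694,  0.27685109]), 'moment': array([ 0.0529123 , -0.0379655 , -0.07006483]), 'grip_width': 1.0039975243273824}
```

View pics/top0.png

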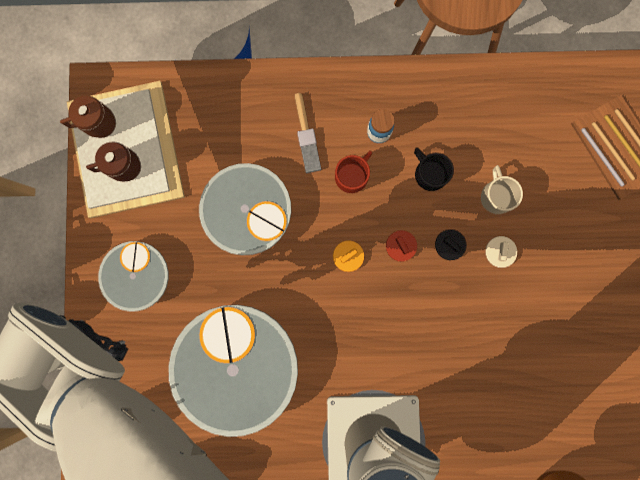

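View pics/side0.png

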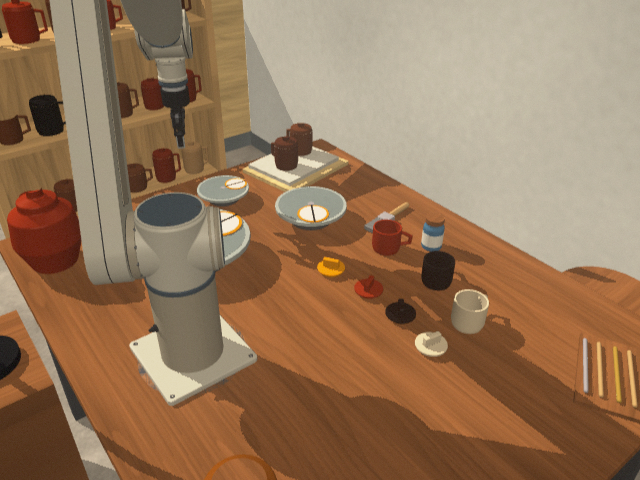

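View pics/wrist0.png

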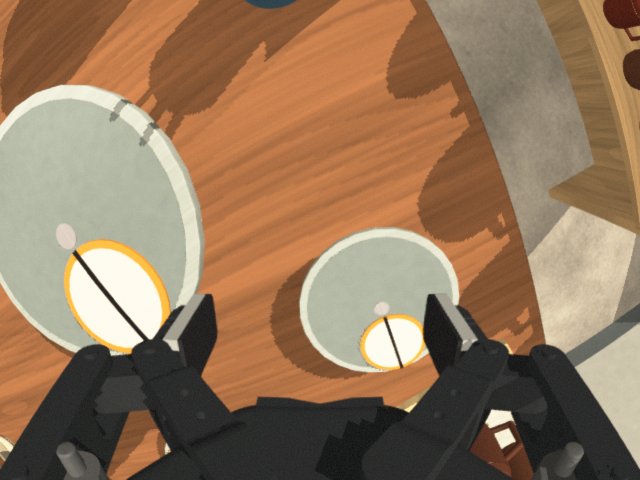

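Run:
```python
import cv2,numpy as np
from rig import ctrl
print([a for a in dir(ctrl) if not a.startswith('_')], getattr(ctrl,'tip_extent',None))
im=cv2.imread('pics/top0.png')
cv2.imwrite('pics/crop_mugs.png',cv2.resize(im[85:285,320:540],None,fx=3.6,fy=3,interpolation=cv2.INTER_CUBIC)[:600,:800])
cv2.imwrite('pics/crop_wheels.png',cv2.resize(im[150:450,60:320],None,fx=2,fy=2,interpolation=cv2.INTER_CUBIC))
s=cv2.imread('pics/side0.png')
cv2.imwrite('pics/crop_side.png',cv2.resize(s[170:370,270:530],None,fx=3,fy=3,interpolation=cv2.INTER_CUBIC))
```

```text
['PlanningError', 'tip_extent'] 0.008
```

View pics/crop_mugs.png

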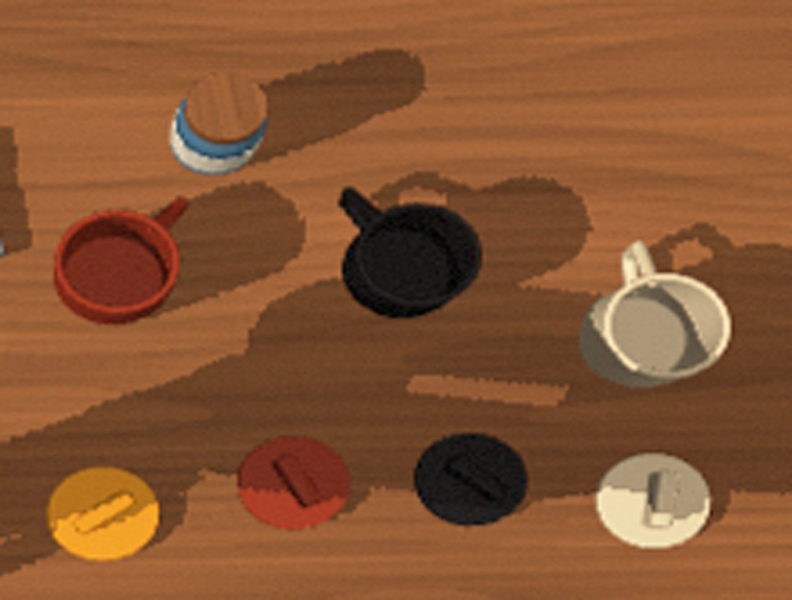

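View pics/crop_wheels.png

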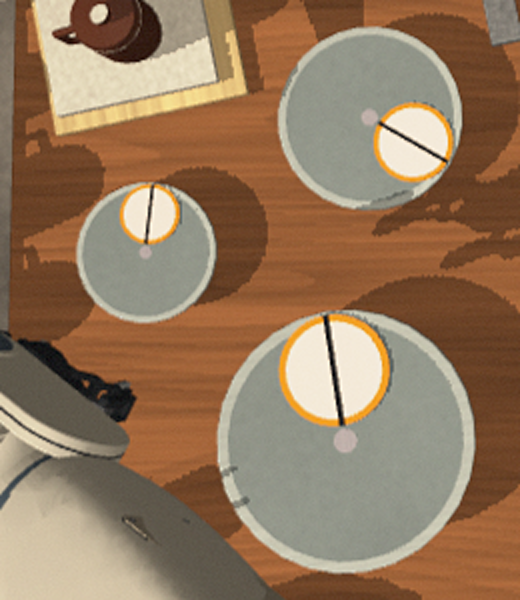

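View pics/crop_side.png

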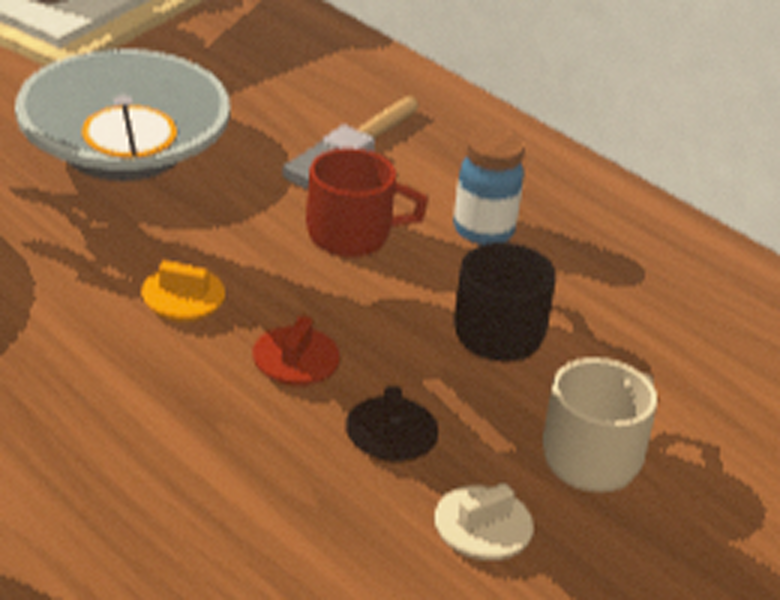

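```bash
cat > meas.py <<'E'
import cv2,numpy as np
from scipy.optimize import least_squares
def load(tag): 
    d=np.load(f'pics/{tag}.npz'); return d['frame'],d['mtx'],d['eye'],d['rot']
def cast(px,z,M,eye,R):
    px=np.atleast_2d(np.asarray(px,float))
    v=np.c_[(px[:,0]-M[0,2])/M[0,0],(px[:,1]-M[1,2])/M[1,1],np.ones(len(px))]@R.T
    return eye+v*((z-eye[2])/v[:,2])[:,None]
def proj(P,M,eye,R):
    c=(np.atleast_2d(P)-eye)@R; return np.c_[c[:,0]/c[:,2]*M[0,0]+M[0,2],c[:,1]/c[:,2]*M[1,1]+M[1,2]]
def circ(P,r,c0=None,loss=0.001):
    """robust fixed-radius circle"""
    c0=P[:,:2].mean(0) if c0 is None else c0
    s=least_squares(lambda c:np.hypot(P[:,0]-c[0],P[:,1]-c[1])-r,c0,loss='cauchy',f_scale=loss)
    res=np.hypot(P[:,0]-s.x[0],P[:,1]-s.x[1])-r
    return s.x,np.mean(abs(res)<0.0015),len(P)
def blob(mask,seed=None,roi=None):
    m=mask.astype(np.uint8)
    if roi: 
        k=np.zeros_like(m); x0,y0,x1,y1=roi; k[y0:y1,x0:x1]=1; m=m*k
    n,l,st,ce=cv2.connectedComponentsWithStats(m)
    i=1+np.argmax(st[1:,4]); mm=(l==i).astype(np.uint8)
    c=max(cv2.findContours(mm,cv2.RETR_EXTERNAL,cv2.CHAIN_APPROX_NONE)[0],key=len)[:,0]
    return mm,c,st[i]
E
python3 - <<'E'
from meas import *
import math
F={}
for tag in ['top0','side0']:
    f,M,e,R=load(tag); hsv=cv2.cvtColor(f,cv2.COLOR_RGB2HSV); H,S,V=[hsv[...,i].astype(int) for i in range(3)]
    masks={'red':((H<6)|(H>174))&(S>150), 'black':(V<50), 'cream':(S<110)&(V>90), 'ochre':(H>16)&(H<28)&(S>180)&(V>110)}
    if tag=='top0':
        roil={'red':(383,225,420,268),'black':(432,225,470,266),'cream':(482,230,522,272),'ochre':(330,238,368,275)}
        roim={'red':(330,148,375,198),'black':(410,144,460,196),'cream':(478,160,528,222)}
    else:
        roil={'red':(350,270,388,300),'black':(380,293,420,325),'cream':(412,328,452,360),'ochre':(315,255,350,280)}
        roim={'red':(370,215,415,257),'black':(418,248,458,292),'cream':(449,287,492,335)}
    o=f.copy()
    for k,roi in roil.items():
        mm,c,st=blob(masks[k],roi=roi)
        P=cast(c,0.016 if k else 0,M,e,R); x=circ(P,0.038); F[tag,k]=x[0]
        print(tag,'lid',k,st,np.round(x[0]*1000,1),round(x[1],2),x[2]); cv2.drawContours(o,[c[:,None]],-1,(0,255,0),1)
    for k,roi in roim.items():
        mm,c,st=blob(masks[k],roi=roi)
        P=cast(c,0.075,M,e,R); x=circ(P,0.041)
        print(tag,'mug',k,st,np.round(x[0]*1000,1),round(x[1],2),x[2]); cv2.drawContours(o,[c[:,None]],-1,(0,255,255),1)
        t=np.linspace(0,2*np.pi,60);q=proj(np.c_[x[0][0]+.041*np.cos(t),x[0][1]+.041*np.sin(t),0*t+.075],M,e,R)
        cv2.polylines(o,[np.int32(q.round())],True,(255,0,255),1)
    # wheel & pad
    pr=(235,190,295,250) if tag=='top0' else (285,190,340,228)
    wr=(190,155,300,262) if tag=='top0' else (268,180,352,232)
    white=(S<60)&(V>180)
    och=((H>8)&(H<30)&(S>150)&(V>180))
    mm,c,st=blob(white|och|(V<60),roi=pr)
    x=circ(cast(c,0.059,M,e,R),0.047); print(tag,'pad',st,np.round(x[0]*1000,1),x[1:])
    cv2.drawContours(o,[c[:,None]],-1,(255,0,0),1)
    mm,c,st=blob((S<75)&(V>100)|(mm>0),roi=wr)
    x=circ(cast(c,0.056,M,e,R),0.110); print(tag,'wheel',st,np.round(x[0]*1000,1),x[1:])
    cv2.drawContours(o,[c[:,None]],-1,(0,0,255),1)
    b=(155,280,90,530) if tag=='top0' else (170,370,260,520)
    o=o[...,::-1]
    cv2.imwrite(f'pics/m_{tag}.png',cv2.resize((o[80:280,180:540] if tag=='top0' else o[170:370,260:520]),None,fx=2.2 if tag=='top0' else 3,fy=2.2 if tag=='top0' else 3,interpolation=cv2.INTER_NEAREST))
E
```

```text
top0 lid red [386 231  31  30 506] [468.3 -73.5] 0.25 102
top0 lid black [435 230  31  30 740] [ 464. -193.] 0.48 86
top0 lid cream [486 236  31  32 787] [ 446.9 -314.1] 0.72 88
top0 lid ochre [333 241  31  30 703] [440.9  54. ] 0.44 85
top0 mug red [335 156  35  37 723] [632.3  42.7] 0.44 123
top0 mug black [ 414  148   40   43 1166] [ 635.5 -149.9] 0.38 121
top0 mug cream [ 481  165   42   49 1287] [ 578.7 -308.8] 0.44 131
top0 pad [ 247  201   40   48 1157] [525.8 245.2] (np.float64(0.47368421052631576), 133)
top0 wheel [ 199  163   92   92 6505] [558.  296.3] (np.float64(0.4594594594594595), 259)
side0 lid red [360 284   3   3   5] [470.2 -94.6] 0.71 7
side0 lid black [386 300  30  23 450] [ 465.6 -195.1] 0.31 90
side0 lid cream [415 331  33  26 655] [ 445.5 -318.2] 0.7 82
side0 lid ochre [317 257  28  20 400] [441.5  49.7] 0.48 67
side0 mug red [379 231  18  12  36] [646.2   4.5] 0.2 56
side0 mug black [ 422  251   32   39 1020] [ 614.3 -176.6] 0.12 107
side0 mug cream [ 451  289   38   45 1368] [ 552.1 -330.8] 0.1 123
side0 pad [296 207  33  16 352] [521.3 236.6] (np.float64(0.17886178861788618), 123)
side0 wheel [ 275  186   72   41 2172] [556. 292.] (np.float64(0.2621951219512195), 164)
```

View pics/m_top0.png

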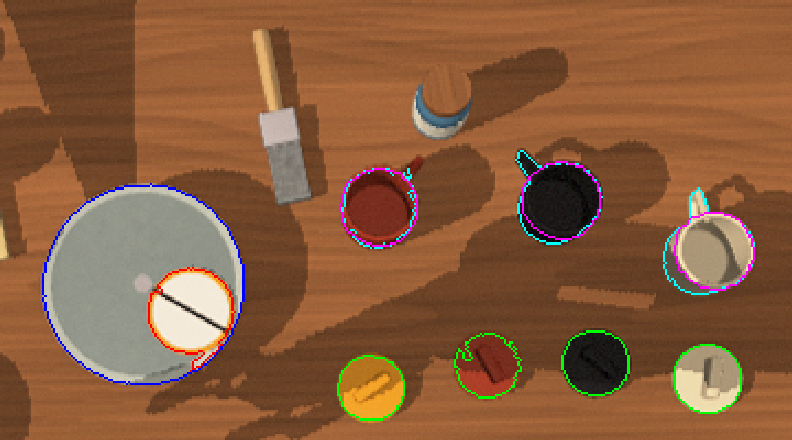

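View pics/m_side0.png

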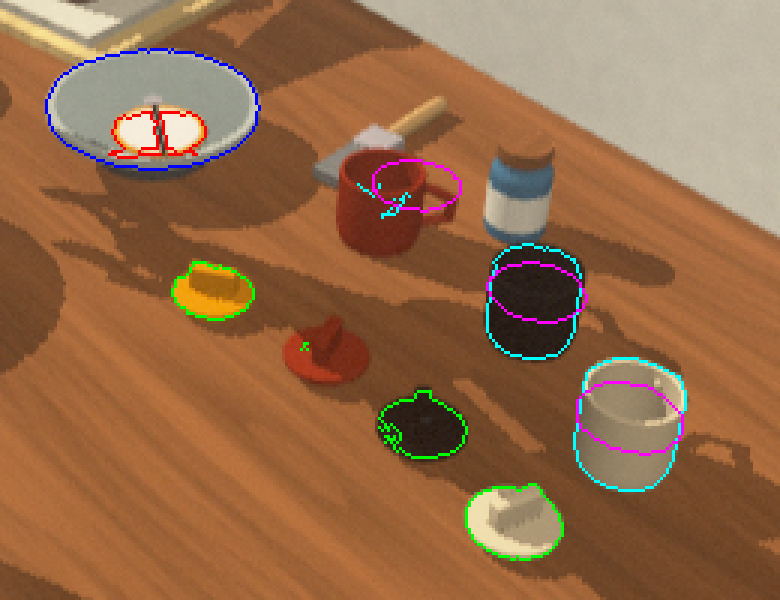

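```bash
cat > plan.py <<'E'
import numpy as np
from scipy.spatial.transform import Rotation as Ro
from rig import sensors
def Rt(a):
    a=np.deg2rad(a); x=np.array([np.cos(a),np.sin(a),0]); z=np.array([0,0,-1.]); return np.c_[x,np.cross(z,x),z]
def plan(p,a,s=None,R0=None,p0=None):
    s=sensors.observe(); R=s['orientation'] if R0 is None else R0; p0=s['ee_pos'] if p0 is None else np.array(p0)
    sl=R.T@(np.array(p)-p0)/0.8
    rv=Ro.from_matrix(R.T@Rt(a)).as_rotvec()/np.deg2rad(120)
    print('slide',np.round(sl,4).tolist(),'rot',np.round(rv,4).tolist())
def st():
    s=sensors.observe(); R=s['orientation']
    print('t',round(s['clock'],2),'p',np.round(s['ee_pos']*1000,1),'xang',round(np.degrees(np.arctan2(R[1,0],R[0,0])),2),'tilt',np.round(np.degrees(R[:2,2]),2),'F',np.round(s['wrist_force'],1),'g',round(s['grip_width'],3),'q',np.round(s['qpos'],2))
E
python3 -c "
from plan import *
plan([.4683,-.0735,.17],40); plan([.4683,-.0735,.2],40)"
```

```text
slide [-0.5641, -0.5992, 0.0866] rot [-0.0004, 0.0005, 0.9438]
slide [-0.5641, -0.5993, 0.0491] rot [-0.0004, 0.0005, 0.9438]
```

Request:
drive_tool(rows=[{"slide": [-0.564, -0.599, 0.05], "rot": [0, 0, 0.944], "gripper": 1}, {"slide": [-0.564, -0.599, 0.05], "rot": [0, 0, 0.944], "gripper": 1}, {"slide": [-0.564, -0.599, 0.05], "rot": [0, 0, 0.944], "gripper": 1}, {"slide": [-0.564, -0.599, 0.05], "rot": [0, 0, 0.944], "gripper": 1}, {"slide": [-0.564, -0.599, 0.05], "rot": [0, 0, 0.944], "gripper": 1}, {"slide": [-0.564, -0.599, 0.05], "rot": [0, 0, 0.944], "gripper": 1}, {"slide": [-0.564, -0.599, 0.05], "rot": [0, 0, 0.944], "gripper": 1}, {"slide": [-0.564, -0.599, 0.05], "rot": [0, 0, 0.944], "gripper": 1}, {"slide": [-0.564, -0.599, 0.05], "rot": [0, 0, 0.944], "gripper": 1}, {"slide": [-0.564, -0.599, 0.05], "rot": [0, 0, 0.944], "gripper": 1}, {"slide": [-0.564, -0.599, 0.05], "rot": [0, 0, 0.944], "gripper": 1}, {"slide": [-0.564, -0.599, 0.05], "rot": [0, 0, 0.944], "gripper": 1}])

```text
clock: 1.65
ee_pos: [0.4689, -0.0749, 0.1991]
orientation: [[0.769, 0.639, -0.0], [0.639, -0.769, -0.0], [-0.0, 0.0, -1.0]]
wrist_force: [0.1, 0.5, -0.6]
grip_width: 0.998
```

```bash
python3 -c "
from plan import *; st()
from look import *
d=shot('wrist','wrist1'); print(d['eye'],d['rotation'])"
```

```text
t 1.65 p [468.9 -74.9 199.1] xang 39.75 tilt [-0.   -0.01] F [ 0.1  0.5 -0.6] g 0.998 q [-0.18  0.26  1.99 -0.    0.89  0.69]
[ 0.52518435 -0.02755237  0.33312757] [[ 6.40181136e-01 -7.35894750e-01 -2.20515376e-01]
 [-7.68223566e-01 -6.12935012e-01 -1.84778850e-01]
 [ 8.16191215e-04  2.87697042e-01 -9.57721121e-01]]
```

View pics/wrist1.png

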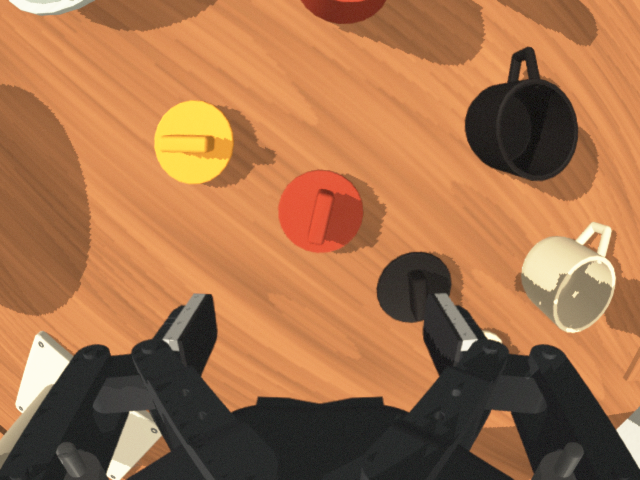

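```bash
cat >> meas.py <<'E'
def fcast(px,z,M,eye,R):
    px=np.asarray(px,float).reshape(-1,1,2)
    n=cv2.fisheye.undistortPoints(px,M,np.zeros(4))[:,0]
    v=np.c_[n,np.ones(len(n))]@R.T
    return eye+v*((z-eye[2])/v[:,2])[:,None]
E
python3 - <<'E'
from meas import *
f,M,e,R=load('wrist1'); hsv=cv2.cvtColor(f,cv2.COLOR_RGB2HSV); H,S,V=[hsv[...,i].astype(int) for i in range(3)]
ms={'red':(((H<5)|(H>174))&(S>170),(270,160,372,262)),'ochre':((H>18)&(H<32)&(S>120),(145,95,240,190)),'black':(V<45,(370,248,455,325))}
for k,(m,roi) in ms.items():
    mm,c,stt=blob(m,roi=roi); x=circ(fcast(c,.016,M,e,R),.038); print(k,stt,np.round(x[0]*1000,1),x[1:])
cr=[cv2.resize(f[y:y+100,x:x+100],None,fx=4,fy=4,interpolation=cv2.INTER_CUBIC) for x,y in [(270,160),(145,95)]]
g=np.clip(f[240:330,365:455].astype(int)*3,0,255).astype(np.uint8)
cv2.imwrite('pics/bars.png',np.hstack(cr)[:,:,::-1]); cv2.imwrite('pics/barb.png',cv2.resize(g,None,fx=5,fy=5)[:,:,::-1])
E
```

```text
red [329 192   2   2   2] [485.4 -72.2] (np.float64(0.0), 2)
ochre [ 154  101   78   83 4396] [443.6  50. ] (np.float64(0.3325), 400)
black [407 269  45  56 866] [ 454.9 -209.6] (np.float64(0.19140625), 256)
```

View pics/bars.png

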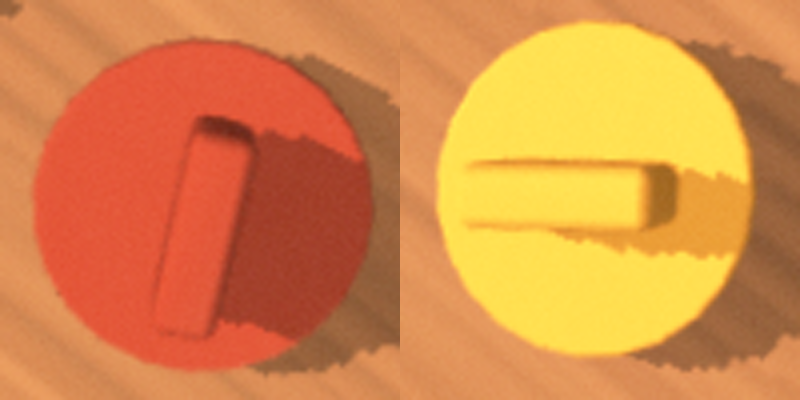

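View pics/barb.png

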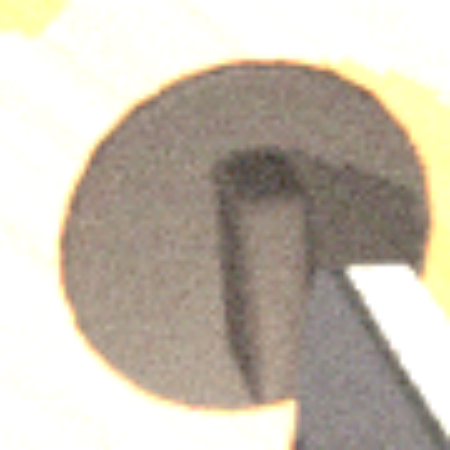

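Run:
```python
from meas import *
f,M,e,R=load('wrist1'); hsv=cv2.cvtColor(f,cv2.COLOR_RGB2HSV); H,S,V=[hsv[...,i].astype(int) for i in range(3)]
ms={'red':(((H<9)|(H>174))&(S>160),(270,160,372,262)),'ochre':((H>18)&(H<32)&(S>120),(145,95,240,190))}
for k,(m,roi) in ms.items():
    mm,c,stt=blob(m,roi=roi); x=circ(fcast(c,.016,M,e,R),.038); print(k,stt,np.round(x[0]*1000,1),x[1:])
for k,q in {'red':[(325.5,195.5),(315.75,242)],'ochre':[(161.25,144.2),(206.25,144.2)],'black':[(419.8,280),(421,319)]}.items():
    P=fcast(q,.041,M,e,R); d=P[1]-P[0]; print(k,np.round(P*1000,1),np.degrees(np.arctan2(d[1],d[0])),P.mean(0),np.linalg.norm(d))
# top view bars
for tag,k,q in []: pass
```

```text
red [ 278  170   85   83 5510] [466.5 -77.2] (np.float64(0.8940677966101694), 236)
ochre [ 154  101   78   83 4396] [443.6  50. ] (np.float64(0.3325), 400)
red [[484.6 -67.8  41. ]
 [449.5 -86.8  41. ]] -151.6220970114919 [ 0.46706644 -0.07728452  0.041     ] 0.03988864480857315
ochre [[432.6  65.7  41. ]
 [456.5  33.5  41. ]] -53.43167978452302 [0.4445392  0.04957586 0.041     ] 0.040104161313389966
black [[ 480.8 -179.8   41. ]
 [ 453.7 -209.6   41. ]] -132.22954837252982 [ 0.4672445  -0.19470213  0.041     ] 0.040309586032905124
```

```bash
python3 -c "
from plan import *
plan([.4668,-.0772,.1],28.4); plan([.4668,-.0772,.029],28.4)"
```

```text
slide [-0.0043, 0.0023, 0.1238] rot [-0.0003, 0.0002, 0.0957]
slide [-0.0042, 0.0024, 0.2125] rot [-0.0003, 0.0002, 0.0957]
```

Request:
drive_tool(rows=[{"slide": [-0.0043, 0.0023, 0.06], "rot": [0, 0, 0.0957], "gripper": 1}, {"slide": [-0.0043, 0.0023, 0.12], "rot": [0, 0, 0.0957], "gripper": 1}, {"slide": [-0.0043, 0.0023, 0.16], "rot": [0, 0, 0.0957], "gripper": 1}, {"slide": [-0.0043, 0.0023, 0.19], "rot": [0, 0, 0.0957], "gripper": 1}, {"slide": [-0.0043, 0.0023, 0.2125], "rot": [0, 0, 0.0957], "gripper": 0.8}, {"slide": [-0.0043, 0.0023, 0.2125], "rot": [0, 0, 0.0957], "gripper": 0.4}, {"slide": [-0.0043, 0.0023, 0.2125], "rot": [0, 0, 0.0957], "gripper": 0.3}, {"slide": [-0.0043, 0.0023, 0.2125], "rot": [0, 0, 0.0957], "gripper": 0.1}, {"slide": [-0.0043, 0.0023, 0.2125], "rot": [0, 0, 0.0957], "gripper": 0}, {"slide": [-0.0043, 0.0023, 0.2125], "rot": [0, 0, 0.0957], "gripper": 0}, {"slide": [-0.0043, 0.0023, 0.2125], "rot": [0, 0, 0.0957], "gripper": 0}, {"slide": [-0.0043, 0.0023, 0.2125], "rot": [0, 0, 0.0957], "gripper": 0}], grip_force=40)

```text
clock: 3.2
ee_pos: [0.4678, -0.0764, 0.0303]
orientation: [[0.879, 0.477, 0.002], [0.477, -0.879, -0.0], [0.002, 0.001, -1.0]]
wrist_force: [0.7, 2.9, 7.1]
grip_width: 0.156
```

```bash
python3 -c "
from plan import *; st()
from look import *
d=shot('wrist','wrist2')"
```

```text
t 3.2 p [467.8 -76.4  30.3] xang 28.49 tilt [ 0.1 -0. ] F [0.7 2.9 7.1] g 0.156 q [-0.19  0.57  2.06  0.    0.5   0.89]
```

View pics/wrist2.png

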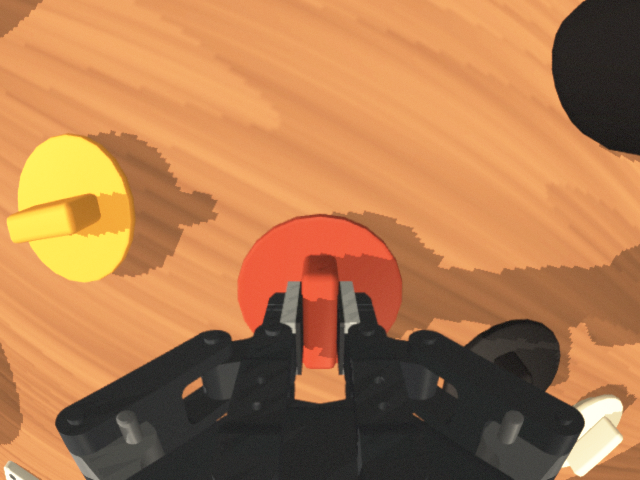

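```bash
python3 -c "
from plan import *
plan([.58,.011,.2],28.4)"
```

```text
slide [0.1758, -0.0289, -0.2119] rot [0.0004, -0.0007, 0.0007]
```

Request:
drive_tool(rows=[{"slide": [0, 0, -0.02], "rot": [0, 0, 0], "gripper": 0}, {"slide": [0, 0, -0.07], "rot": [0, 0, 0], "gripper": 0}, {"slide": [0, 0, -0.14], "rot": [0, 0, 0], "gripper": 0}, {"slide": [0.06, -0.01, -0.21], "rot": [0, 0, 0], "gripper": 0}, {"slide": [0.12, -0.02, -0.212], "rot": [0, 0, 0], "gripper": 0}, {"slide": [0.175, -0.029, -0.212], "rot": [0, 0, 0], "gripper": 0}, {"slide": [0.175, -0.029, -0.212], "rot": [0, 0, 0], "gripper": 0}, {"slide": [0.175, -0.029, -0.212], "rot": [0, 0, 0], "gripper": 0}])

```text
clock: 4.25
ee_pos: [0.5778, 0.0105, 0.199]
orientation: [[0.879, 0.477, -0.001], [0.477, -0.879, -0.0], [-0.001, -0.0, -1.0]]
wrist_force: [-0.1, 0.3, -2.0]
grip_width: 0.153
```

```bash
python3 -c "
from plan import *; st()
from look import *
for n in ['wrist','top','side']: d=shot(n,n+'3')"
```

```text
t 4.25 p [577.8  10.5 199. ] xang 28.51 tilt [-0.08 -0.02] F [-0.1  0.3 -2. ] g 0.153 q [-0.    0.41  1.77 -0.    0.97  1.07]
```

View pics/wrist3.png

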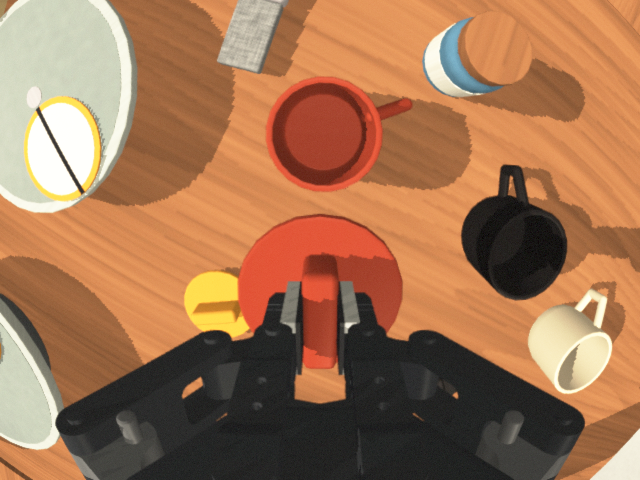

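View pics/top3.png

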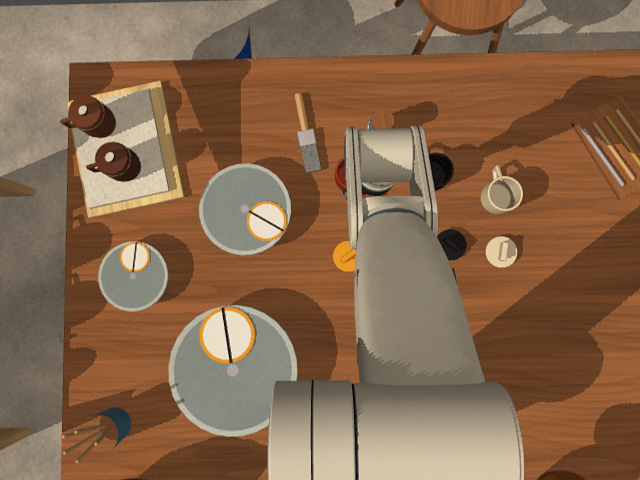

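View pics/side3.png

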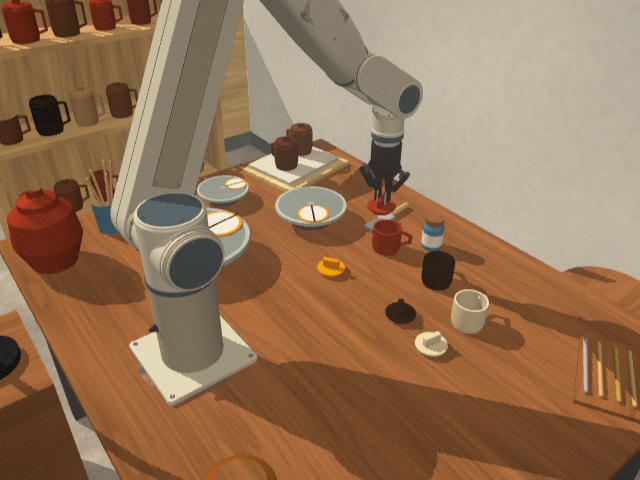

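Run:
```python
from meas import *
f,M,e,R=load('wrist3'); print(e)
hsv=cv2.cvtColor(f,cv2.COLOR_RGB2HSV); H,S,V=[hsv[...,i].astype(int) for i in range(3)]
red=((H<9)|(H>174))&(S>160)
o=f.copy()
mm,c,s=blob(red,roi=(225,200,410,375)); c=c[c[:,1]<290]
x=circ(fcast(c,.1847,M,e,R),.038); print('lid',np.round(x[0]*1000,1),x[1:]); lid=x[0]
for p in c:o[p[1],p[0]]=(0,255,0)
mm,c,s=blob(red,roi=(255,70,420,200))
x=circ(fcast(c,.075,M,e,R),.041); print('mug',np.round(x[0]*1000,1),x[1:])
for p in c:o[p[1],p[0]]=(0,255,255)
P=fcast(c,.075,M,e,R); res=np.hypot(*(P[:,:2]-x[0]).T)-.041
print(np.percentile(res*1000,[5,25,50,75,95]).round(1))
cv2.imwrite('pics/m3.png',o[60:390,200:440,::-1])
tcp=np.array([.5778,.0105]); print('lid-tcp',(lid-tcp)*1000)
# black/cream mug in wrist
mm,c,s=blob(V<50,roi=(455,160,575,305)); x=circ(fcast(c,.075,M,e,R),.041); print('mugblack',np.round(x[0]*1000,1),x[1:])
mm,c,s=blob((S<95)&(V>100),roi=(520,285,618,395)); x=circ(fcast(c,.075,M,e,R),.041); print('mugcream',np.round(x[0]*1000,1),x[1:])
```

```text
[0.64233829 0.04592433 0.33295965]
lid [576.1  10. ] (np.float64(0.7552447552447552), 286)
mug [637.9  39.5] (np.float64(0.7116883116883117), 385)
[-1.6 -1.3 -0.7 -0.3 18.3]
lid-tcp [-1.72041144 -0.50572361]
mugblack [ 643.9 -126.6] (np.float64(0.1506172839506173), 405)
mugcream [ 598.1 -250.4] (np.float64(0.11320754716981132), 265)
```

View pics/m3.png

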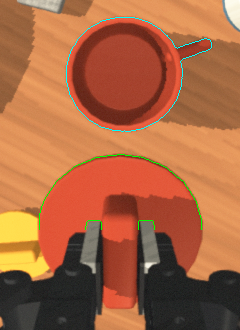

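Run:
```python
from meas import *
def masks(f):
    hsv=cv2.cvtColor(f,cv2.COLOR_RGB2HSV); H,S,V=[hsv[...,i].astype(int) for i in range(3)]
    return {'red':((H<8)|(H>174))&(S>165),'black':V<45,'cream':(S<110)&(V>90)},H,S,V
f,M,e,R=load('side3'); m,H,S,V=masks(f)
o=f.copy()
mm,c,s=blob(m['red'],roi=(360,195,400,218)); print('lid blob',s)
x=circ(fc:=cast(c,.1817,M,e,R),.038); print('lid',np.round(x[0]*1000,1),x[1:])
for p in c:o[p[1],p[0]]=(0,255,0)
for k,roi,cut in [('red',(368,214,414,258),234),('black',(418,246,458,292),263),('cream',(447,285,494,336),303)]:
    mm,c,s=blob(m[k],roi=roi); cc=c[c[:,1]<s[1]+ (8 if 1 else 0)]
    x=circ(cast(cc,.075,M,e,R),.041,c0=cast([[s[0]+16,s[1]+9]],.075,M,e,R)[0,:2]); print(k,s,np.round(x[0]*1000,1),x[1:])
    for p in cc:o[p[1],p[0]]=(0,255,255)
    # left/right edges full-height: tangent vertical
cv2.imwrite('pics/m3s.png',cv2.resize(o[185:345,350:500,::-1],None,fx=3.7,fy=3.7,interpolation=cv2.INTER_NEAREST))
f,M,e,R=load('top0'); m,H,S,V=masks(f)
red=((H<9)|(H>172))&(S>150)
for k,roi,z,r in [('lid',(383,225,422,268),.016,.038),('mug',(328,148,376,198),.075,.041)]:
    mm,c,s=blob(red,roi=roi); x=circ(cast(c,z,M,e,R),r); print('top',k,s,np.round(x[0]*1000,1),x[1:])
```

```text
lid blob [367 195  29  20 317]
lid [576.1   9.6] (np.float64(0.2911392405063291), 79)
red [372 220  40  36 910] [634.   35.7] (np.float64(0.7272727272727273), 33)
black [422 252  32  38 653] [ 630.1 -164.1] (np.float64(0.3902439024390244), 41)
cream [ 451  289   38   45 1369] [ 580.  -313.9] (np.float64(0.8), 35)
top lid [386 230  31  32 763] [466.1 -74.4] (np.float64(0.5465116279069767), 86)
top mug [ 335  151   37   42 1109] [634.4  42.3] (np.float64(0.5254237288135594), 118)
```

View pics/m3s.png

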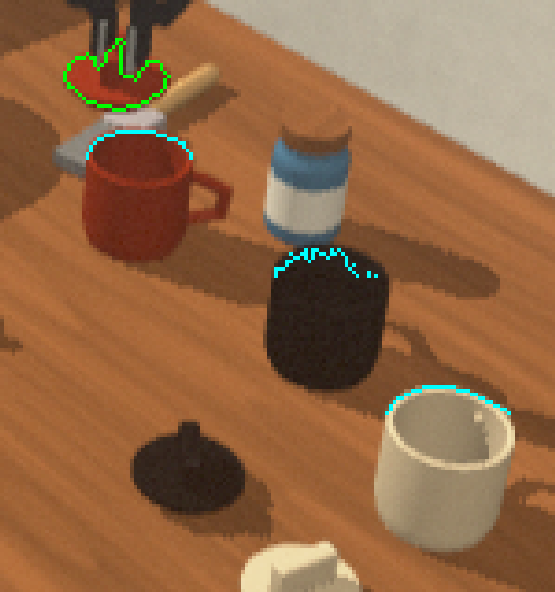

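```bash
python3 -c "
from plan import *
plan([.6367,.039,.124],28.4)"
```

```text
slide [0.0821, 0.0031, 0.0935] rot [-0.0002, 0.0005, 0.0003]
```

Request:
drive_tool(rows=[{"slide": [0.041, 0.002, 0.03], "rot": [0, 0, 0], "gripper": 0}, {"slide": [0.0821, 0.0031, 0.05], "rot": [0, 0, 0], "gripper": 0}, {"slide": [0.0821, 0.0031, 0.075], "rot": [0, 0, 0], "gripper": 0}, {"slide": [0.0821, 0.0031, 0.0935], "rot": [0, 0, 0], "gripper": 0}, {"slide": [0.0821, 0.0031, 0.0935], "rot": [0, 0, 0], "gripper": 0}, {"slide": [0.0821, 0.0031, 0.0935], "rot": [0, 0, 0], "gripper": 0}])

```text
clock: 5.15
ee_pos: [0.6378, 0.0394, 0.1247]
orientation: [[0.879, 0.477, 0.0], [0.477, -0.879, -0.0], [0.0, 0.0, -1.0]]
wrist_force: [0.0, 0.8, -1.3]
grip_width: 0.152
```

```bash
python3 -c "
from plan import *; st()
from look import *
w=shot('wrist','wrist4')['frame']; s=shot('side','side4')['frame']
a=cv2.resize(w[190:390,210:430],(440,400)); b=cv2.resize(s[165:265,340:440],(400,400),interpolation=cv2.INTER_CUBIC)
cv2.imwrite('pics/c4.png',np.hstack([a[:,:400],b])[:,:,::-1])
"
```

```text
t 5.15 p [637.8  39.4 124.7] xang 28.46 tilt [ 0.02 -0.  ] F [ 0.   0.8 -1.3] g 0.152 q [ 0.04  0.58  1.67 -0.    0.89  1.12]
```

View pics/c4.png

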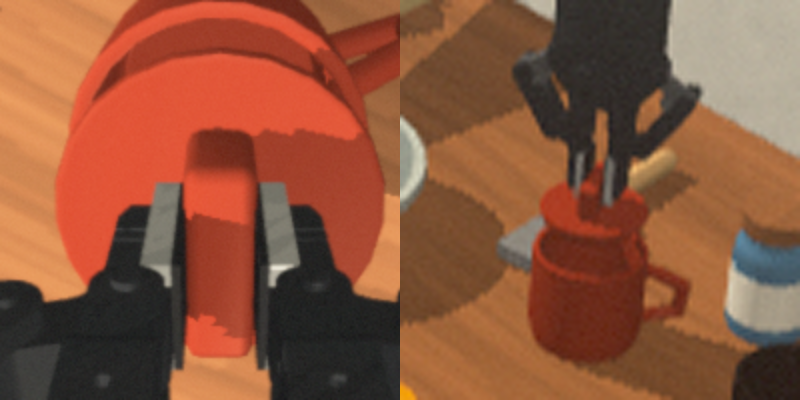

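Run:
```python
from meas import *
p=np.array([.6378,.0394,.1247])
f,M,e,R=load('side4')
cv2.imwrite('pics/s4.png',cv2.resize(f[205:265,365:420,::-1],None,fx=10,fy=10,interpolation=cv2.INTER_CUBIC)[:600,:800])
# predicted outlines for guesses
f,M,e,R=load('wrist4')
cv2.imwrite('pics/w4.png',cv2.resize(f[140:300,210:430,::-1],None,fx=3.6,fy=3.6,interpolation=cv2.INTER_CUBIC))
```

```text
(no output)
```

View pics/s4.png

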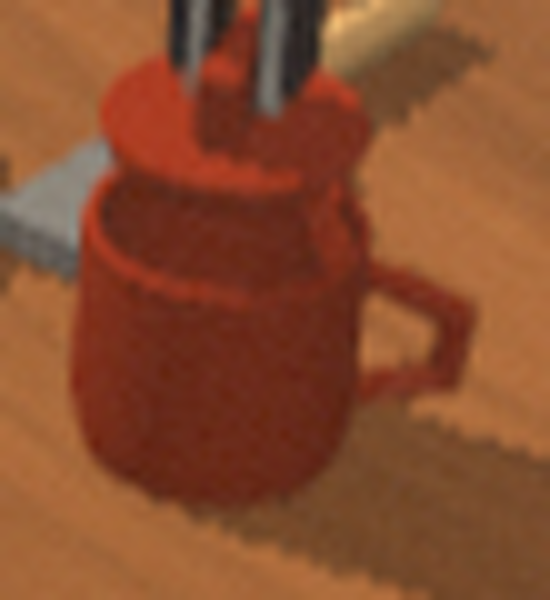

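View pics/w4.png

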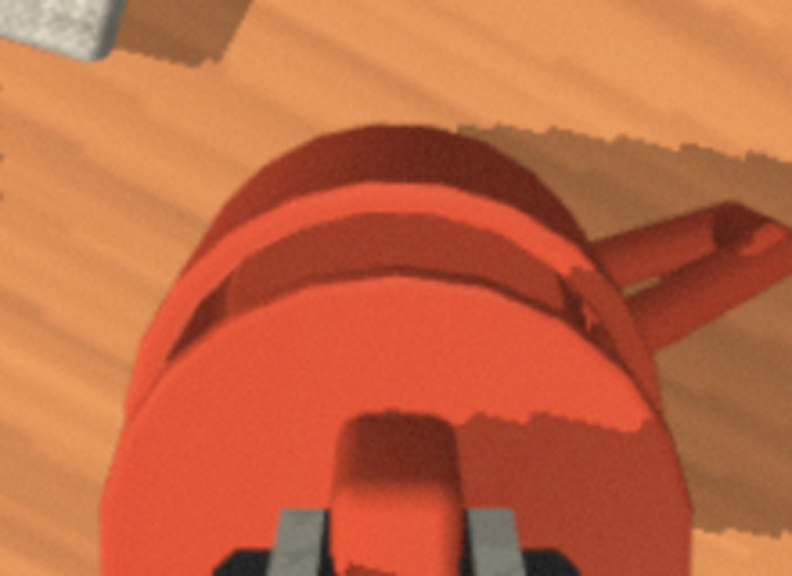

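Run:
```python
from meas import *
p=np.array([.6378,.0394])
f,M,e,R=load('wrist4')
T=lambda q:np.array(q,float)/3.6+[210,140]-.5+.5/3.6
o=T([(395,182),(300,200),(225,240),(180,280),(150,330),(500,200),(570,240),(625,310)])
i=T([(395,212),(320,222),(255,255),(480,225),(530,250)])
l=T([(395,278),(330,285),(260,312),(190,360),(140,410),(105,490),(470,285),(540,312),(600,350),(650,405),(685,480)])
for n,q,z,r in [('rim out',o,.075,.041),('mouth',i,.075,.036),('lid',l,.1104,.038)]:
    P=fcast(q,z,M,e,R); x=circ(P,r)[0]; print(n,np.round(x*1000,1),np.round((np.hypot(*(P[:,:2]-x).T)-r)*1000,1))
f,M,e,R=load('side4')
t=np.linspace(0,2*np.pi,721)
def ext(c,r,z):
    q=proj(np.c_[c[0]+r*np.cos(t),c[1]+r*np.sin(t),0*t+z],M,e,R); return q[:,0].min()+.5,q[:,0].max()+.5,q[:,1].min()+.5,q[:,1].max()+.5
print('lid at tcp-(1.7,.5)',ext(p-[.0017,.0005],.038,.107))
for c in [(.635,.0385),(.634,.0357),(.6379,.0395)]: print('mug',c,ext(c,.041,.075))
```

```text
rim out [682.8  60.9] [-31.1 -20.8  -8.7   0.1   8.4 -24.2 -12.9   0.1]
mouth [698.7  71.2] [-3.4  0.   8.2 -0.   5.9]
lid [635.4  38.1] [ 0.3  0.3 -0.2 -0.5 -0.1 -0.3  0.4  0.  -0.  -0.3 -0.6]
lid at tcp-(1.7,.5) (np.float64(374.8440996554733), np.float64(402.14359332366917), np.float64(210.78432712306483), np.float64(225.38288018661936))
mug (0.635, 0.0385) (np.float64(372.89595722275885), np.float64(402.0381982157296), np.float64(219.86716684618546), np.float64(235.8593469111953))
mug (0.634, 0.0357) (np.float64(373.29536951514893), np.float64(402.4808286561964), np.float64(220.39926619155693), np.float64(236.4374457152206))
mug (0.6379, 0.0395) (np.float64(373.4234081061021), np.float64(402.52930412415776), np.float64(219.3926694298485), np.float64(235.3433515205833))
```

Run:
```python
from meas import *
f,M,e,R=load('wrist4')
T=lambda q:np.array(q,float)/3.6+[210,140]-.5+.5/3.6
o=T([(395,182),(300,200),(225,240),(180,280),(150,330),(500,200),(570,240),(625,310)])
i=T([(395,212),(320,222),(255,255),(480,225),(530,250)])
for n,q,z,r in [('rim out',o,.075,.041),('mouth',i,.075,.036)]:
    P=fcast(q,z,M,e,R); x=circ(P,r,c0=[.635,.038],loss=.003)[0]; print(n,np.round(x*1000,1),np.round((np.hypot(*(P[:,:2]-x).T)-r)*1000,1))
```

```text
rim out [636.9  39.3] [ 0.2 -0.1 -0.1  0.1 -0.4  0.4  0.2 -0.8]
mouth [637.8  39.7] [-0.1  0.2 -0.1  0.1 -0.1]
```

Request:
drive_tool(rows=[{"slide": [0.001, 0, 0.01], "rot": [0, 0, 0], "gripper": 0}, {"slide": [0.001, 0, 0.02], "rot": [0, 0, 0], "gripper": 0}, {"slide": [0.001, 0, 0.027], "rot": [0, 0, 0], "gripper": 0}, {"slide": [0.001, 0, 0.032], "rot": [0, 0, 0], "gripper": 0}, {"slide": [0.001, 0, 0.034], "rot": [0, 0, 0], "gripper": 0}, {"slide": [0.001, 0, 0.034], "rot": [0, 0, 0], "gripper": 0}, {"slide": [0.001, 0, 0.034], "rot": [0, 0, 0], "gripper": 0}])

```text
clock: 6.12
ee_pos: [0.6389, 0.0402, 0.0972]
orientation: [[0.879, 0.477, 0.0], [0.477, -0.879, 0.0], [0.0, 0.0, -1.0]]
wrist_force: [-0.5, 0.6, -2.2]
grip_width: 0.157
```

```bash
python3 -c "
from plan import *; st()
from look import *
w=shot('wrist','wrist5')['frame']; s=shot('side','side5')['frame']
a=cv2.resize(w[190:390,210:410],(400,400)); b=cv2.resize(s[205:265,365:425],(400,400),interpolation=cv2.INTER_CUBIC)
cv2.imwrite('pics/c5.png',np.hstack([a,b])[:,:,::-1])
"
```

```text
t 6.12 p [638.9  40.2  97.2] xang 28.49 tilt [0.03 0.  ] F [-0.5  0.6 -2.2] g 0.157 q [ 0.04  0.62  1.67 -0.    0.85  1.12]
```

View pics/c5.png

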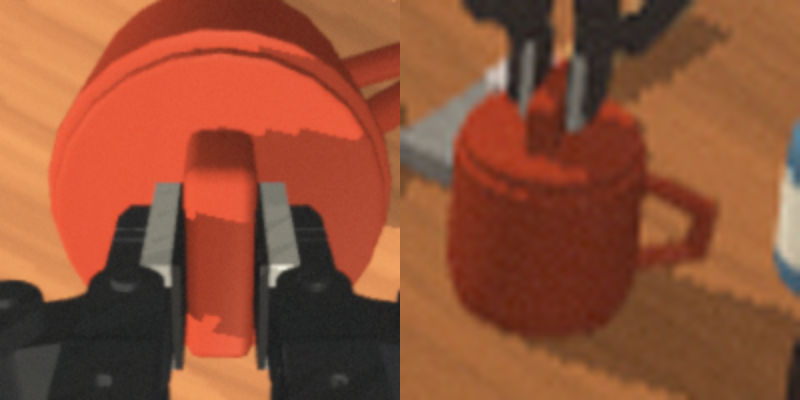

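Request:
drive_tool(rows=[{"slide": [0, 0, 0.001], "rot": [0, 0, 0], "gripper": 0}, {"slide": [0, 0, 0.002], "rot": [0, 0, 0], "gripper": 0}, {"slide": [0, 0, 0.0028], "rot": [0, 0, 0], "gripper": 0}, {"slide": [0, 0, 0.0028], "rot": [0, 0, 0], "gripper": 0}])

```text
clock: 6.72
ee_pos: [0.6387, 0.0403, 0.0955]
orientation: [[0.879, 0.477, 0.0], [0.477, -0.879, 0.0], [0.0, 0.0, -1.0]]
wrist_force: [-2.6, -0.5, 5.7]
grip_width: 0.153
```

Request:
drive_tool(rows=[{"slide": [0, 0, 0], "rot": [0, 0, 0], "gripper": 0.3}, {"slide": [0, 0, 0], "rot": [0, 0, 0], "gripper": 0.5}, {"slide": [0, 0, 0], "rot": [0, 0, 0], "gripper": 0.5}, {"slide": [0, 0, -0.02], "rot": [0, 0, 0], "gripper": 0.5}, {"slide": [0, 0, -0.06], "rot": [0, 0, 0], "gripper": 0.6}, {"slide": [0, 0, -0.12], "rot": [0, 0, 0], "gripper": 0.8}, {"slide": [0, 0, -0.13], "rot": [0, 0, 0], "gripper": 1}, {"slide": [0, 0, -0.13], "rot": [0, 0, 0], "gripper": 1}])

```text
clock: 7.72
ee_pos: [0.639, 0.0402, 0.2]
orientation: [[0.879, 0.477, 0.002], [0.477, -0.879, 0.0], [0.002, 0.001, -1.0]]
wrist_force: [-0.2, -0.4, -1.0]
grip_width: 1.001
```

```bash
python3 -c "
from plan import *; st()
from look import *
w=shot('wrist','wrist6')['frame']; s=shot('side','side6')['frame']
b=cv2.resize(s[205:265,365:425],(480,480),interpolation=cv2.INTER_CUBIC)
cv2.imwrite('pics/c6.png',np.hstack([w[:480,200:500],b])[:,:,::-1])
"
```

```text
t 7.72 p [639.   40.2 200. ] xang 28.49 tilt [0.12 0.  ] F [-0.2 -0.4 -1. ] g 1.001 q [ 0.04  0.49  1.62 -0.    1.03  1.12]
```

View pics/c6.png

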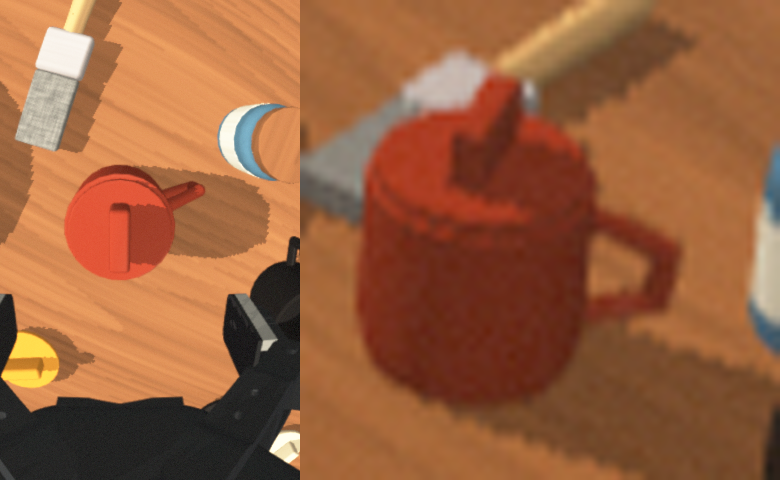

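```bash
python3 -c "
from plan import *
plan([.467,-.195,.19],47.8)"
```

```text
slide [-0.328, 0.1565, 0.0102] rot [-0.0004, 0.0006, -0.1609]
```

Request:
drive_tool(rows=[{"slide": [-0.328, 0.1565, 0.01], "rot": [0, 0, -0.161], "gripper": 1}, {"slide": [-0.328, 0.1565, 0.01], "rot": [0, 0, -0.161], "gripper": 1}, {"slide": [-0.328, 0.1565, 0.01], "rot": [0, 0, -0.161], "gripper": 1}, {"slide": [-0.328, 0.1565, 0.01], "rot": [0, 0, -0.161], "gripper": 1}, {"slide": [-0.328, 0.1565, 0.01], "rot": [0, 0, -0.161], "gripper": 1}, {"slide": [-0.328, 0.1565, 0.01], "rot": [0, 0, -0.161], "gripper": 1}, {"slide": [-0.328, 0.1565, 0.01], "rot": [0, 0, -0.161], "gripper": 1}, {"slide": [-0.328, 0.1565, 0.01], "rot": [0, 0, -0.161], "gripper": 1}])

```text
clock: 8.82
ee_pos: [0.4682, -0.1941, 0.1903]
orientation: [[0.671, 0.742, -0.0], [0.742, -0.671, 0.0], [-0.0, -0.001, -1.0]]
wrist_force: [0.4, 0.2, -0.4]
grip_width: 1.001
```

Run:
```python
from plan import *; st()
from look import *
shot('wrist','wrist7')
from meas import *
f,M,e,R=load('wrist7')
V=f.max(2)
mm,c,s=blob(V<60,roi=(265,150,385,275)); x=circ(fcast(c,.016,M,e,R),.038); print(s,np.round(x[0]*1000,1),x[1:])
g=np.clip(f.astype(int)*(3 if 1 else 1),0,255).astype(np.uint8)
cv2.imwrite('pics/w7.png',f[:,:,::-1])
cv2.imwrite('pics/w7c.png',cv2.resize(g[150:280,260:390],None,fx=4.5,fy=4.5,interpolation=cv2.INTER_CUBIC)[:,:,::-1])
```

```text
t 8.82 p [ 468.2 -194.1  190.3] xang 47.89 tilt [-0.03  0.02] F [ 0.4  0.2 -0.4] g 1.001 q [-0.42  0.32  1.93  0.    0.9   0.32]
[ 279  171   85   83 5533] [ 465.7 -196.4] (np.float64(0.459915611814346), 237)
```

View pics/w7.png

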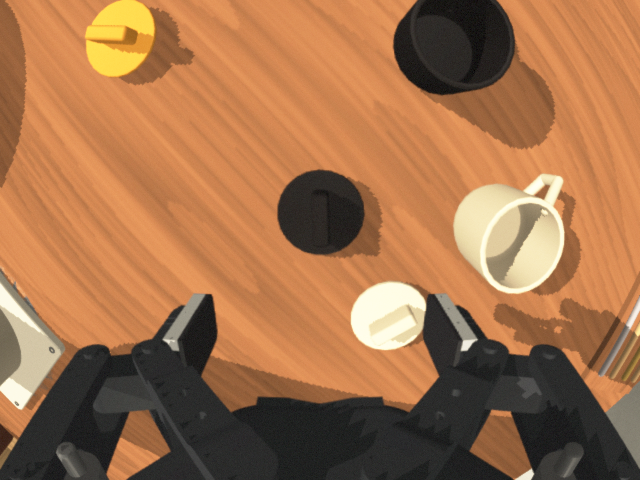

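View pics/w7c.png

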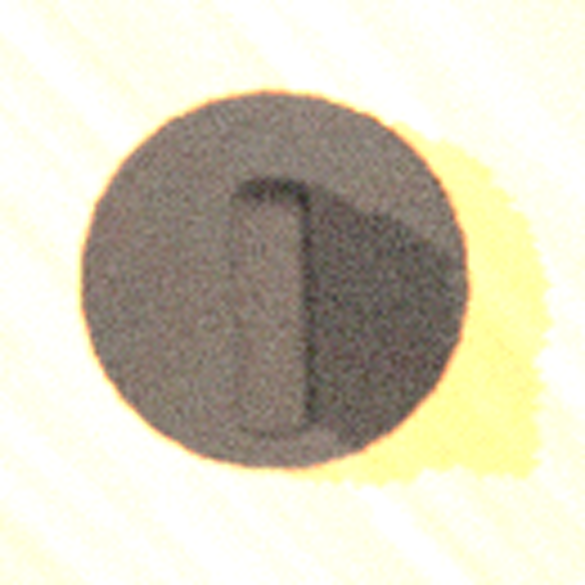

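```bash
python3 -c "
from plan import *
plan([.466,-.1962,.029],47.9)
from meas import *
f,M,e,R=load('wrist7')
P=fcast([(370,328),(417,314)],.041,M,e,R);print(P)"
```

```text
slide [-0.0038, -0.0003, 0.2018] rot [-0.0002, 0.0, -0.0]
[[ 0.43416138 -0.29861244  0.041     ]
 [ 0.47393468 -0.31693103  0.041     ]]
```

Request:
drive_tool(rows=[{"slide": [-0.0038, 0, 0.06], "rot": [0, 0, 0], "gripper": 1}, {"slide": [-0.0038, 0, 0.12], "rot": [0, 0, 0], "gripper": 1}, {"slide": [-0.0038, 0, 0.16], "rot": [0, 0, 0], "gripper": 1}, {"slide": [-0.0038, 0, 0.185], "rot": [0, 0, 0], "gripper": 1}, {"slide": [-0.0038, 0, 0.2018], "rot": [0, 0, 0], "gripper": 0.8}, {"slide": [-0.0038, 0, 0.2018], "rot": [0, 0, 0], "gripper": 0.4}, {"slide": [-0.0038, 0, 0.2018], "rot": [0, 0, 0], "gripper": 0.3}, {"slide": [-0.0038, 0, 0.2018], "rot": [0, 0, 0], "gripper": 0.1}, {"slide": [-0.0038, 0, 0.2018], "rot": [0, 0, 0], "gripper": 0}, {"slide": [-0.0038, 0, 0.2018], "rot": [0, 0, 0], "gripper": 0}, {"slide": [-0.0038, 0, 0.2018], "rot": [0, 0, 0], "gripper": 0}, {"slide": [-0.0038, 0, 0.2018], "rot": [0, 0, 0], "gripper": 0}])

```text
clock: 10.38
ee_pos: [0.4664, -0.1975, 0.0302]
orientation: [[0.672, 0.741, 0.002], [0.741, -0.672, -0.001], [0.001, 0.002, -1.0]]
wrist_force: [0.3, 1.9, 6.7]
grip_width: 0.155
```

```bash
python3 -c "
from plan import *; st()
plan([.579,-.2135,.2],47.9)
plan([.60,-.193,.2],47.9)
"
```

```text
t 10.38 p [ 466.4 -197.5   30.2] xang 47.8 tilt [ 0.1  -0.04] F [0.3 1.9 6.7] g 0.155 q [-0.42  0.6   1.99  0.    0.55  0.31]
slide [0.0799, 0.118, -0.212] rot [0.0008, -0.0003, -0.0008]
slide [0.1165, 0.1203, -0.2119] rot [0.0008, -0.0003, -0.0008]
```

```bash
python3 -c "
from plan import *
plan([.597,-.197,.15],47.9)
"
```

```text
slide [0.1102, 0.1207, -0.1494] rot [0.0008, -0.0003, -0.0008]
```

Request:
drive_tool(rows=[{"slide": [0, 0, -0.02], "rot": [0, 0, 0], "gripper": 0}, {"slide": [0, 0, -0.07], "rot": [0, 0, 0], "gripper": 0}, {"slide": [0, 0, -0.149], "rot": [0, 0, 0], "gripper": 0}, {"slide": [0.05, 0.05, -0.149], "rot": [0, 0, 0], "gripper": 0}, {"slide": [0.11, 0.1207, -0.149], "rot": [0, 0, 0], "gripper": 0}, {"slide": [0.11, 0.1207, -0.149], "rot": [0, 0, 0], "gripper": 0}, {"slide": [0.11, 0.1207, -0.149], "rot": [0, 0, 0], "gripper": 0}, {"slide": [0.11, 0.1207, -0.149], "rot": [0, 0, 0], "gripper": 0}])

```text
clock: 11.38
ee_pos: [0.5945, -0.1967, 0.1481]
orientation: [[0.672, 0.741, -0.002], [0.741, -0.672, 0.001], [-0.001, -0.002, -1.0]]
wrist_force: [0.2, -0.2, -0.5]
grip_width: 0.146
```

Run:
```python
from plan import *; st()
from look import *
shot('wrist','wrist8'); shot('side','side8')
from meas import *
f,M,e,R=load('wrist8')
g=np.clip(f.astype(int)*3,0,255).astype(np.uint8)
cv2.imwrite('pics/w8.png',cv2.resize(g[60:360,200:450],None,fx=2,fy=2,interpolation=cv2.INTER_CUBIC)[:,:,::-1])
f,_,_,_=load('side8'); g=np.clip(f.astype(int)*2,0,255).astype(np.uint8)
cv2.imwrite('pics/s8.png',cv2.resize(g[200:300,380:480],None,fx=6,fy=6,interpolation=cv2.INTER_CUBIC)[:,:,::-1])
```

```text
t 11.38 p [ 594.5 -196.7  148.1] xang 47.79 tilt [-0.12  0.04] F [ 0.2 -0.2 -0.5] g 0.146 q [-0.34  0.54  1.68 -0.    0.92  0.4 ]
```

View pics/w8.png

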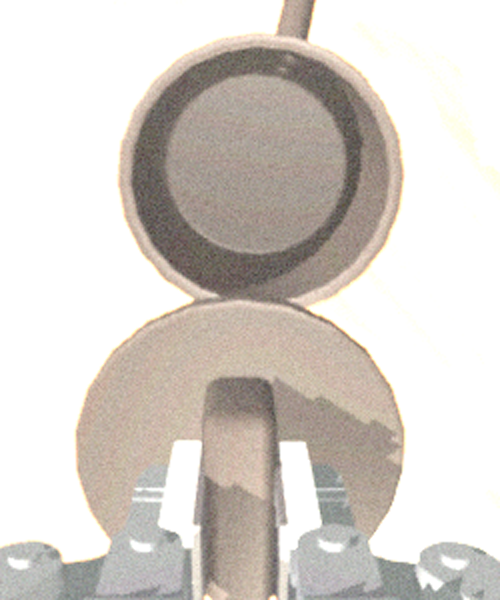

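View pics/s8.png

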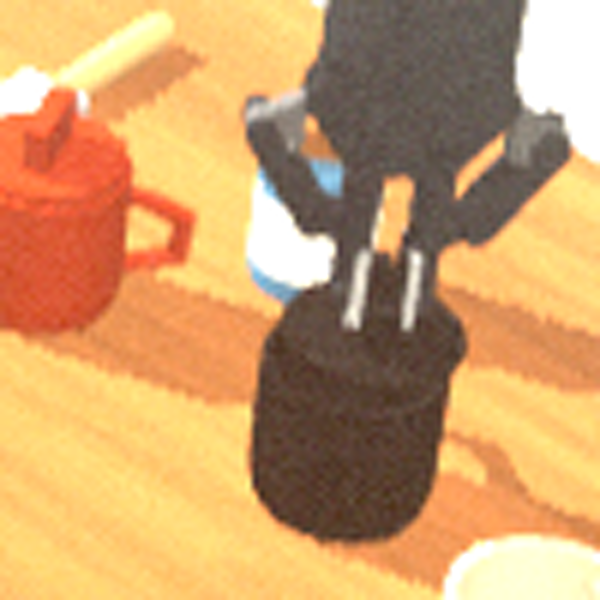

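Run:
```python
from meas import *
f,M,e,R=load('wrist8'); V=f.max(2); zt=.1481
mm,c,s=blob(V<85,roi=(200,70,460,345)); print(s)
mug=c[(c[:,1]<205)&(c[:,1]>70)&~((c[:,0]>335)&(c[:,0]<360)&(c[:,1]<85))]
mug=mug[(mug[:,1]<200)]; lid=c[(c[:,1]>222)&(c[:,1]<290)]
a=circ(fcast(mug,.075,M,e,R),.041); b=circ(fcast(lid,zt-.0143,M,e,R),.038)
print('mug',a,'lid',b)
for q,r,z,c0 in[(mug,.041,.075,a[0]),(lid,.038,zt-.0143,b[0])]:
    P=fcast(q,z,M,e,R); print(np.percentile((np.hypot(*(P[:,:2]-c0).T)-r)*1000,[5,25,50,75,95]).round(1))
print('lid-tcp',(b[0]-[.5945,-.1967])*1000,'shift',(a[0]-b[0])*1000)
```

```text
[  200    70   257   275 33458]
mug (array([ 0.63778757, -0.15721162]), np.float64(0.6035087719298246), 285) lid (array([ 0.59419834, -0.19660572]), np.float64(0.9858156028368794), 141)
[-2.8 -2.  -1.  -0.2  0.3]
[-1.4 -0.9 -0.4  0.3  0.7]
lid-tcp [-0.30165933  0.09427786] shift [43.58922649 39.3941019 ]
```

Run:
```python
from meas import *
f,M,e,R=load('wrist8'); zt=.1481
for th in (60,85,105,120):
    V=f.max(2); mm,c,s=blob((V<th),roi=(225,70,420,345))
    mug=c[(c[:,1]<200)&(c[:,1]>72)&~((c[:,0]>330)&(c[:,0]<365)&(c[:,1]<90))]
    P=fcast(mug,.075,M,e,R); a=circ(P,.0405,c0=[.638,-.156]); r=(np.hypot(*(P[:,:2]-a[0]).T)-.041)*1000
    print(th,a[0]*1000,np.percentile(r,[5,50,95]).round(1))
T=lambda q:np.array(q,float)/2+[200,60]-.25
q=T([(120,175),(402,170),(262,35),(150,95),(375,95),(138,240),(387,240),(180,290)])
P=fcast(q,.075,M,e,R); a=circ(P,.041,c0=[.638,-.156]); print(a,(np.hypot(*(P[:,:2]-a[0]).T)-.041)*1000)
```

```text
60 [ 635.14707595 -159.53363793] [-9.2 -3.6  0.2]
85 [ 638.2712424  -156.71137069] [-2.4 -1.3 -0.3]
105 [ 638.5084993  -156.40526243] [-2.  -1.1 -0.4]
120 [ 638.57260489 -156.31837888] [-1.9 -1.1 -0.4]
(array([ 0.63755681, -0.15631844]), np.float64(0.5), 8) [-2.34424748 -0.43208264 -0.11641128 -2.48638147 -0.35147038 -3.28107776
 -0.84457239 -2.80422495]
```

Run:
```python
from meas import *
def fr(P,c0): 
    s=least_squares(lambda v:np.hypot(P[:,0]-v[0],P[:,1]-v[1])-v[2],[*c0,.04],loss='soft_l1',f_scale=.0007); return np.round(s.x*1000,1), np.std(s.fun)*1000
f,M,e,R=load('wrist8'); zt=.1481; V=f.max(2)
mm,c,s=blob((V<110),roi=(225,70,420,345))
mug=c[(c[:,1]<200)&(c[:,1]>72)&~((c[:,0]>330)&(c[:,0]<365)&(c[:,1]<90))]
print('mug',fr(fcast(mug,.075,M,e,R),[.638,-.156]))
lid=c[(c[:,1]>222)&(c[:,1]<290)&(c[:,0]>230)]
lid=c[(c[:,1]>222)&(c[:,1]<290)]
print('lid',fr(fcast(lid,zt-.0143,M,e,R),[.594,-.197]))
f,M,e,R=load('wrist3'); hsv=cv2.cvtColor(f,cv2.COLOR_RGB2HSV); H,S,V=[hsv[...,i].astype(int) for i in range(3)]
mm,c,s=blob(((H<9)|(H>174))&(S>160),roi=(255,70,420,200)); print('redmug wrist3',fr(fcast(c[c[:,0]<370],.075,M,e,R),[.637,.039]))
# side predictions
f,M,e,R=load('side8'); t=np.linspace(0,2*np.pi,721)
def ext(c,r,z):
    q=proj(np.c_[c[0]+r*np.cos(t),c[1]+r*np.sin(t),0*t+z],M,e,R)+.5; return np.round([q[:,0].min(),q[:,0].max(),q[:,1].min(),q[:,1].max()],1)
for c in [(.6375,-.1563),(.637,-.153),(.6385,-.1555)]: print(c,ext(c,.041,.075))
```

```text
mug (array([ 639.1, -155.7,   39.7]), np.float64(0.20369697327066563))
lid (array([ 596.1, -194.5,   36.4]), np.float64(0.14391092292588153))
redmug wrist3 (array([637.4,  39.9,  40. ]), np.float64(0.21517849382574733))
(0.6375, -0.1563) [423.5 455.3 251.1 269.9]
(0.637, -0.153) [422.4 454.2 250.6 269.3]
(0.6385, -0.1555) [423.5 455.4 250.8 269.6]
```

```bash
python3 -c "
from plan import *
plan([.6384,-.156,.118],47.9)
"
```

```text
slide [0.0745, 0.0061, 0.0378] rot [-0.0007, 0.0003, -0.001]
```

Request:
drive_tool(rows=[{"slide": [0.037, 0.003, 0], "rot": [0, 0, 0], "gripper": 0}, {"slide": [0.0745, 0.006, 0.01], "rot": [0, 0, 0], "gripper": 0}, {"slide": [0.0745, 0.006, 0.027], "rot": [0, 0, 0], "gripper": 0}, {"slide": [0.0745, 0.006, 0.0378], "rot": [0, 0, 0], "gripper": 0}, {"slide": [0.0745, 0.006, 0.0378], "rot": [0, 0, 0], "gripper": 0}, {"slide": [0.0745, 0.006, 0.0378], "rot": [0, 0, 0], "gripper": 0}])

```text
clock: 12.22
ee_pos: [0.6396, -0.1565, 0.1184]
orientation: [[0.672, 0.74, -0.0], [0.74, -0.672, -0.0], [-0.0, 0.0, -1.0]]
wrist_force: [-1.4, 0.9, -0.8]
grip_width: 0.157
```

Run:
```python
from plan import *; st()
from look import *
w=shot('wrist','wrist9')['frame']; s=shot('side','side9')['frame']
a=cv2.resize(np.clip(w[150:350,210:410].astype(int)*2.5,0,255).astype(np.uint8),(400,400)); b=cv2.resize(np.clip(s[235:295,410:470].astype(int)*2.5,0,255).astype(np.uint8),(400,400),interpolation=cv2.INTER_CUBIC)
cv2.imwrite('pics/c9.png',np.hstack([a,b])[:,:,::-1])
```

```text
t 12.22 p [ 639.6 -156.5  118.4] xang 47.76 tilt [-0. -0.] F [-1.4  0.9 -0.8] g 0.157 q [-0.26  0.62  1.62 -0.    0.9   0.48]
```

View pics/c9.png

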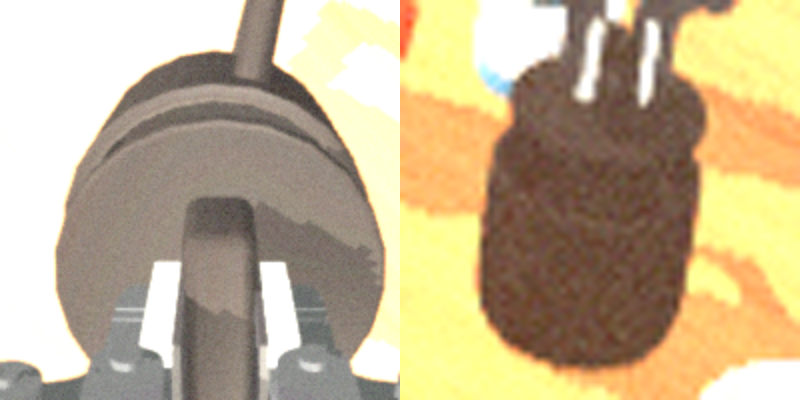

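Run:
```python
from meas import *
f,M,e,R=load('wrist9')
cv2.imwrite('pics/w9.png',cv2.resize(np.clip(f[180:270,230:410].astype(int)*2.5,0,255).astype(np.uint8),None,fx=4.4,fy=4.4,interpolation=cv2.INTER_CUBIC)[:,:,::-1])
```

```text
(no output)
```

View pics/w9.png

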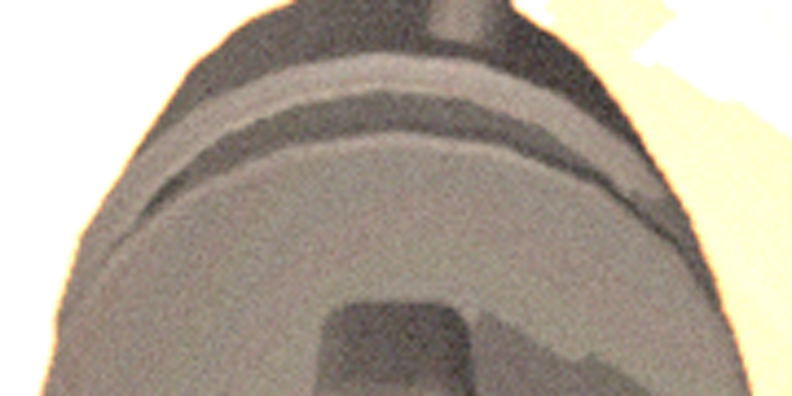

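Run:
```python
from meas import *
f,M,e,R=load('wrist9'); zt=.1184
T=lambda q:np.array(q,float)/4.4+[230,180]-.5
for n,q,z,r in [('out',[(390,52),(300,65),(215,97),(150,145),(105,200),(470,60),(540,85),(600,118),(650,165),(690,230)],.075,.041),('in',[(395,92),(330,97),(250,122),(190,158),(470,100),(540,128),(590,165)],.075,.036),('lid',[(395,133),(320,140),(240,163),(170,200),(110,250),(60,320),(480,143),(560,165),(630,205),(690,258),(740,340)],zt-.0142,.038)]:
    P=fcast(T(q),z,M,e,R); x=circ(P,r,c0=[.638,-.156],loss=.003)[0]; print(n,np.round(x*1000,1),np.round((np.hypot(*(P[:,:2]-x).T)-r)*1000,1))
```

```text
out [ 638.7 -156. ] [ 0.2 -0.   0.1 -0.1 -0.5  0.3  0.1  0.2 -0.1 -0.8]
in [ 639.1 -155.3] [-0.1 -0.1 -0.   0.   0.2  0.1 -0.2]
lid [ 640.  -155.8] [-0.1 -0.1 -0.   0.   0.1  0.1 -0.2  0.1  0.1  0.2 -0.1]
```

Request:
drive_tool(rows=[{"slide": [-0.0005, -0.002, 0.004], "rot": [0, 0, 0], "gripper": 0}, {"slide": [-0.0005, -0.002, 0.012], "rot": [0, 0, 0], "gripper": 0}, {"slide": [-0.0005, -0.002, 0.019], "rot": [0, 0, 0], "gripper": 0}, {"slide": [-0.0005, -0.002, 0.024], "rot": [0, 0, 0], "gripper": 0}, {"slide": [-0.0005, -0.002, 0.0262], "rot": [0, 0, 0], "gripper": 0}, {"slide": [-0.0005, -0.002, 0.0262], "rot": [0, 0, 0], "gripper": 0}, {"slide": [-0.0005, -0.002, 0.0262], "rot": [0, 0, 0], "gripper": 0}])

```text
clock: 13.2
ee_pos: [0.6386, -0.1552, 0.0974]
orientation: [[0.672, 0.741, 0.0], [0.741, -0.672, -0.0], [0.0, 0.0, -1.0]]
wrist_force: [0.4, -0.1, -1.2]
grip_width: 0.155
```

Run:
```python
from plan import *; st()
from look import *
w=shot('wrist','wrist10')['frame']; s=shot('side','side10')['frame']
a=cv2.resize(np.clip(w[150:350,210:410].astype(int)*2.5,0,255).astype(np.uint8),(400,400)); b=cv2.resize(np.clip(s[235:295,410:470].astype(int)*2.5,0,255).astype(np.uint8),(400,400),interpolation=cv2.INTER_CUBIC)
cv2.imwrite('pics/c10.png',np.hstack([a,b])[:,:,::-1])
```

```text
t 13.2 p [ 638.6 -155.2   97.4] xang 47.81 tilt [ 0.02 -0.01] F [ 0.4 -0.1 -1.2] g 0.155 q [-0.26  0.64  1.63 -0.    0.87  0.48]
```

View pics/c10.png

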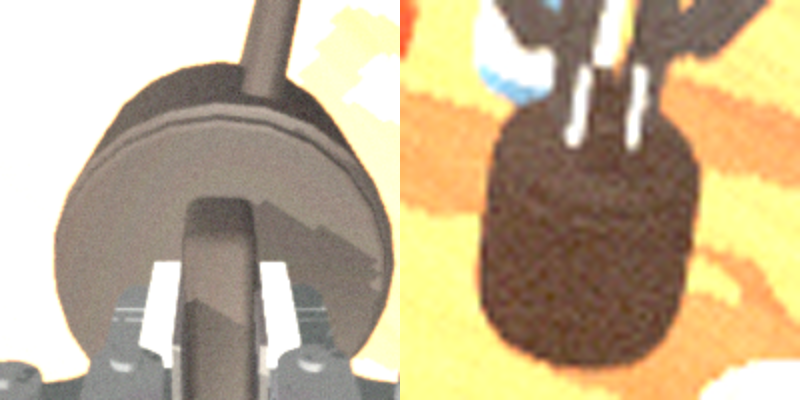

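Request:
drive_tool(rows=[{"slide": [0, 0.0008, 0.001], "rot": [0, 0, 0], "gripper": 0}, {"slide": [0, 0.0008, 0.002], "rot": [0, 0, 0], "gripper": 0}, {"slide": [0, 0.0008, 0.003], "rot": [0, 0, 0], "gripper": 0}, {"slide": [0, 0.0008, 0.003], "rot": [0, 0, 0], "gripper": 0}])

```text
clock: 13.8
ee_pos: [0.639, -0.1556, 0.0954]
orientation: [[0.672, 0.741, 0.0], [0.741, -0.672, -0.0], [0.0, 0.0, -1.0]]
wrist_force: [-2.2, 0.5, 5.5]
grip_width: 0.155
```

Contact at the seated height. Release and rise.

Request:
drive_tool(rows=[{"slide": [0, 0, 0], "rot": [0, 0, 0], "gripper": 0.3}, {"slide": [0, 0, 0], "rot": [0, 0, 0], "gripper": 0.5}, {"slide": [0, 0, 0], "rot": [0, 0, 0], "gripper": 0.5}, {"slide": [0, 0, -0.02], "rot": [0, 0, 0], "gripper": 0.5}, {"slide": [0, 0, -0.06], "rot": [0, 0, 0], "gripper": 0.6}, {"slide": [0, 0, -0.12], "rot": [0, 0, 0], "gripper": 0.8}, {"slide": [0, 0, -0.12], "rot": [0, 0, 0], "gripper": 1}, {"slide": [0, 0, -0.12], "rot": [0, 0, 0], "gripper": 1}])

```text
clock: 14.8
ee_pos: [0.6389, -0.1556, 0.1916]
orientation: [[0.672, 0.741, 0.001], [0.741, -0.672, -0.0], [0.0, 0.001, -1.0]]
wrist_force: [-0.2, -1.0, -1.2]
grip_width: 0.998
```

Run:
```python
from plan import *; st()
from look import *
w=shot('wrist','wrist11')['frame']; s=shot('side','side11')['frame']
b=cv2.resize(np.clip(s[235:295,410:470].astype(int)*2.5,0,255).astype(np.uint8),(400,400),interpolation=cv2.INTER_CUBIC)
a=np.clip(w[100:400,200:500].astype(int)*2.5,0,255).astype(np.uint8)
cv2.imwrite('pics/c11.png',np.hstack([cv2.resize(a,(400,400)),b])[:,:,::-1])
plan([.446,-.315,.19],-25); plan([.446,-.315,.19],155)
```

```text
t 14.8 p [ 638.9 -155.6  191.6] xang 47.81 tilt [ 0.05 -0.01] F [-0.2 -1.  -1.2] g 0.998 q [-0.26  0.52  1.59 -0.    1.03  0.48]
slide [-0.3092, -0.0441, 0.0003] rot [-0.0004, 0.0008, 0.6068]
slide [-0.3092, -0.0441, 0.0003] rot [-0.0009, -0.0004, -0.8932]
```

View pics/c11.png

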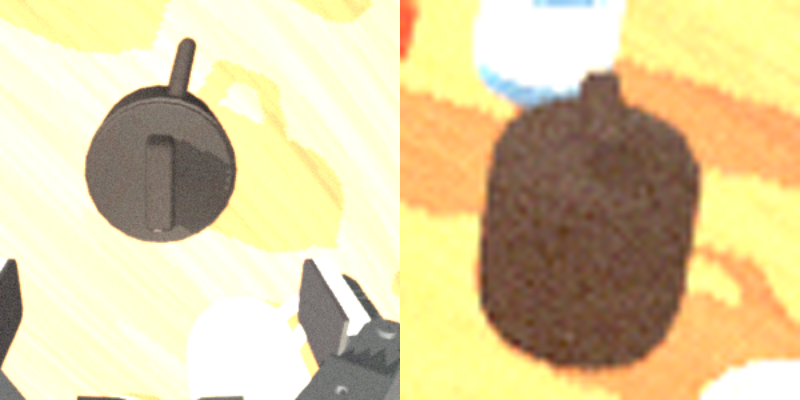

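Run:
```python
from plan import *
plan([.446,-.317,.19],-15)
```

```text
slide [-0.311, -0.0424, 0.0003] rot [-0.0004, 0.0008, 0.5234]
```

Request:
drive_tool(rows=[{"slide": [-0.311, -0.0424, 0], "rot": [0, 0, 0.5234], "gripper": 1}, {"slide": [-0.311, -0.0424, 0], "rot": [0, 0, 0.5234], "gripper": 1}, {"slide": [-0.311, -0.0424, 0], "rot": [0, 0, 0.5234], "gripper": 1}, {"slide": [-0.311, -0.0424, 0], "rot": [0, 0, 0.5234], "gripper": 1}, {"slide": [-0.311, -0.0424, 0], "rot": [0, 0, 0.5234], "gripper": 1}, {"slide": [-0.311, -0.0424, 0], "rot": [0, 0, 0.5234], "gripper": 1}, {"slide": [-0.311, -0.0424, 0], "rot": [0, 0, 0.5234], "gripper": 1}, {"slide": [-0.311, -0.0424, 0], "rot": [0, 0, 0.5234], "gripper": 1}, {"slide": [-0.311, -0.0424, 0], "rot": [0, 0, 0.5234], "gripper": 1}])

```text
clock: 16.02
ee_pos: [0.4468, -0.3169, 0.1905]
orientation: [[0.967, -0.257, -0.0], [-0.257, -0.967, 0.0], [-0.001, -0.0, -1.0]]
wrist_force: [0.2, -0.2, -0.2]
grip_width: 0.998
```

Run:
```python
from plan import *; st()
from look import *
shot('wrist','wrist12')
from meas import *
f,M,e,R=load('wrist12'); hsv=cv2.cvtColor(f,cv2.COLOR_RGB2HSV); S=hsv[...,1];V=hsv[...,2]
mm,c,s=blob((S<90)&(V>110),roi=(255,140,400,285)); x=circ(fcast(c,.016,M,e,R),.038); print(s,np.round(x[0]*1000,1),x[1:])
cv2.imwrite('pics/w12c.png',cv2.resize(f[150:280,260:390],None,fx=4.5,fy=4.5,interpolation=cv2.INTER_CUBIC)[:,:,::-1])
```

```text
t 16.02 p [ 446.8 -316.9  190.5] xang -14.87 tilt [-0.03  0.02] F [ 0.2 -0.2 -0.2] g 0.998 q [-0.64  0.37  1.84 -0.    0.93  1.19]
[ 277  166   88   85 5865] [ 447.7 -317.3] (np.float64(0.9795081967213115), 244)
```

View pics/wrist12.png

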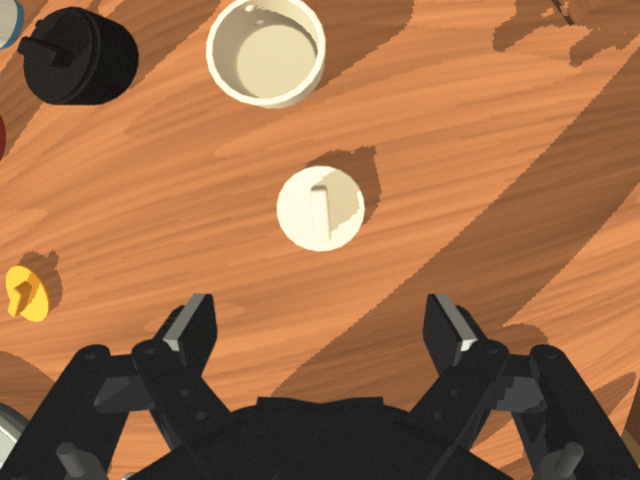

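View pics/w12c.png

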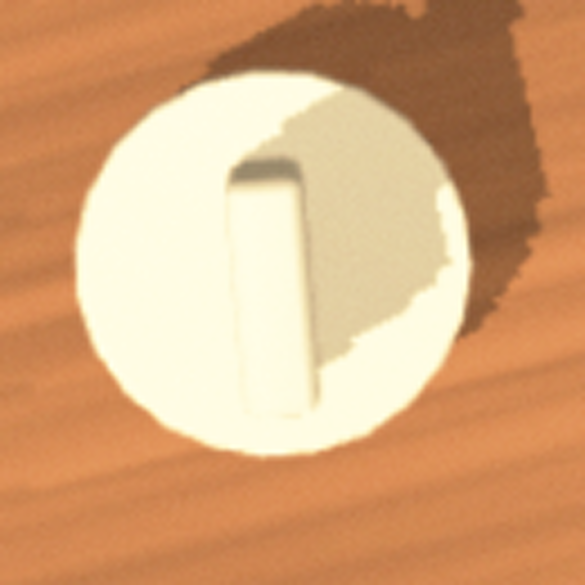

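Run:
```python
from plan import *
from meas import *
f,M,e,R=load('wrist12')
P=fcast(np.array([(264,188),(281,408)])/4.5+[260,150]-.4,.041,M,e,R); d=P[0]-P[1]; a=np.degrees(np.arctan2(d[1],d[0])); print(P,a)
plan([.4476,-.3173,.029],a)
hsv=cv2.cvtColor(f,cv2.COLOR_RGB2HSV); S=hsv[...,1];V=hsv[...,2]
mm,c,s=blob((S<100)&(V>90),roi=(195,0,335,115)); print(s)
```

```text
[[ 0.46758895 -0.32096472  0.041     ]
 [ 0.42839343 -0.31369585  0.041     ]] -10.506242660075408
slide [0.0011, 0.0002, 0.2021] rot [-0.0001, 0.0002, -0.0366]
[  206     0   120   108 10753]
```

Request:
drive_tool(rows=[{"slide": [0.001, 0, 0.06], "rot": [0, 0, -0.0366], "gripper": 1}, {"slide": [0.001, 0, 0.12], "rot": [0, 0, -0.0366], "gripper": 1}, {"slide": [0.001, 0, 0.16], "rot": [0, 0, -0.0366], "gripper": 1}, {"slide": [0.001, 0, 0.185], "rot": [0, 0, -0.0366], "gripper": 1}, {"slide": [0.001, 0, 0.2018], "rot": [0, 0, -0.0366], "gripper": 0.8}, {"slide": [0.001, 0, 0.2018], "rot": [0, 0, -0.0366], "gripper": 0.4}, {"slide": [0.001, 0, 0.2018], "rot": [0, 0, -0.0366], "gripper": 0.3}, {"slide": [0.001, 0, 0.2018], "rot": [0, 0, -0.0366], "gripper": 0.1}, {"slide": [0.001, 0, 0.2018], "rot": [0, 0, -0.0366], "gripper": 0}, {"slide": [0.001, 0, 0.2018], "rot": [0, 0, -0.0366], "gripper": 0}, {"slide": [0.001, 0, 0.2018], "rot": [0, 0, -0.0366], "gripper": 0}, {"slide": [0.001, 0, 0.2018], "rot": [0, 0, -0.0366], "gripper": 0}])

```text
clock: 17.58
ee_pos: [0.4482, -0.3179, 0.0305]
orientation: [[0.983, -0.184, 0.002], [-0.184, -0.983, -0.001], [0.002, 0.001, -1.0]]
wrist_force: [-0.9, -0.4, 6.2]
grip_width: 0.154
```

Run:
```python
from plan import *; st()
plan([.522,-.303,.15],-10.5)
```

```text
t 17.57 p [ 448.2 -317.9   30.5] xang -10.6 tilt [ 0.09 -0.07] F [-0.9 -0.4  6.2] g 0.154 q [-0.64  0.64  1.9   0.    0.61  1.12]
slide [0.0875, -0.0351, -0.1493] rot [0.0004, -0.0009, -0.0009]
```

Request:
drive_tool(rows=[{"slide": [0, 0, -0.02], "rot": [0, 0, 0], "gripper": 0}, {"slide": [0, 0, -0.07], "rot": [0, 0, 0], "gripper": 0}, {"slide": [0, 0, -0.149], "rot": [0, 0, 0], "gripper": 0}, {"slide": [0.04, -0.017, -0.149], "rot": [0, 0, 0], "gripper": 0}, {"slide": [0.0875, -0.035, -0.149], "rot": [0, 0, 0], "gripper": 0}, {"slide": [0.0875, -0.035, -0.149], "rot": [0, 0, 0], "gripper": 0}, {"slide": [0.0875, -0.035, -0.149], "rot": [0, 0, 0], "gripper": 0}, {"slide": [0.0875, -0.035, -0.149], "rot": [0, 0, 0], "gripper": 0}])

```text
clock: 18.58
ee_pos: [0.5203, -0.3027, 0.1485]
orientation: [[0.983, -0.185, -0.001], [-0.185, -0.983, 0.001], [-0.001, -0.0, -1.0]]
wrist_force: [-0.0, 1.0, -1.5]
grip_width: 0.154
```

Run:
```python
from plan import *; st()
from look import *
shot('wrist','wrist13'); shot('side','side13')
from meas import *
f,M,e,R=load('wrist13')
cv2.imwrite('pics/w13.png',cv2.resize(f[60:360,200:450],None,fx=2,fy=2,interpolation=cv2.INTER_CUBIC)[:,:,::-1])
```

```text
t 18.57 p [ 520.3 -302.7  148.5] xang -10.64 tilt [-0.06  0.03] F [-0.   1.  -1.5] g 0.154 q [-0.55  0.5   1.74 -0.    0.9   1.21]
```

View pics/w13.png

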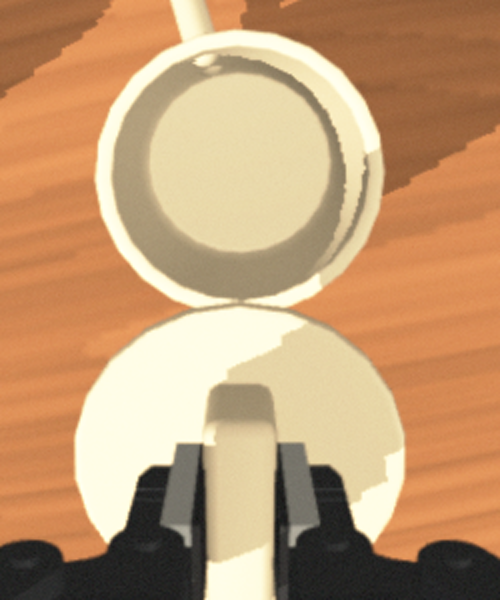

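Run:
```python
from plan import *
from meas import *
def fr(P,c0): 
    s=least_squares(lambda v:np.hypot(P[:,0]-v[0],P[:,1]-v[1])-v[2],[*c0,.04],loss='soft_l1',f_scale=.0007); return np.round(s.x*1000,1), np.std(s.fun)*1000
f,M,e,R=load('wrist13'); hsv=cv2.cvtColor(f,cv2.COLOR_RGB2HSV); S=hsv[...,1];V=hsv[...,2]
mm,c,s=blob((S<110)&(V>100),roi=(225,60,420,345)); print(s)
mug=c[(c[:,1]<198)&(c[:,1]>62)&~((c[:,0]>280)&(c[:,0]<312)&(c[:,1]<90))]
lid=c[(c[:,1]>222)&(c[:,1]<290)]
print('mug',fr(fcast(mug,.075,M,e,R),[.58,-.312]),circ(fcast(mug,.075,M,e,R),.041,c0=[.58,-.312]))
print('lid',circ(fcast(lid,.1485-.0145,M,e,R),.038,c0=[.52,-.303]))
```

```text
[  237    60   166   285 31581]
mug (array([ 579.9, -313.4,   40.2]), np.float64(0.1908683424607881)) (array([ 0.57915541, -0.31330703]), np.float64(0.9890909090909091), 275)
lid (array([ 0.51913768, -0.30216426]), np.float64(0.8181818181818182), 176)
```

Run:
```python
from plan import *
plan([.5804,-.3137,.118],-10.6)
```

```text
slide [0.0761, -0.0005, 0.0381] rot [-0.0001, 0.0004, -0.0004]
```

Request:
drive_tool(rows=[{"slide": [0.037, 0, 0], "rot": [0, 0, 0], "gripper": 0}, {"slide": [0.076, -0.0005, 0.01], "rot": [0, 0, 0], "gripper": 0}, {"slide": [0.076, -0.0005, 0.027], "rot": [0, 0, 0], "gripper": 0}, {"slide": [0.076, -0.0005, 0.038], "rot": [0, 0, 0], "gripper": 0}, {"slide": [0.076, -0.0005, 0.038], "rot": [0, 0, 0], "gripper": 0}, {"slide": [0.076, -0.0005, 0.038], "rot": [0, 0, 0], "gripper": 0}])

```text
clock: 19.42
ee_pos: [0.5808, -0.3136, 0.1184]
orientation: [[0.983, -0.184, -0.0], [-0.184, -0.983, 0.0], [-0.0, -0.0, -1.0]]
wrist_force: [0.2, -0.4, -0.0]
grip_width: 0.152
```

Run:
```python
from plan import *; st()
from look import *
w=shot('wrist','wrist14')['frame']; s=shot('side','side14')['frame']
b=cv2.resize(s[275:345,440:510],(400,400),interpolation=cv2.INTER_CUBIC)
cv2.imwrite('pics/c14.png',np.hstack([cv2.resize(w[150:350,210:410],(400,400)),b])[:,:,::-1])
cv2.imwrite('pics/w14.png',cv2.resize(w[180:270,230:410],None,fx=4.4,fy=4.4,interpolation=cv2.INTER_CUBIC)[:,:,::-1])
```

```text
t 19.43 p [ 580.8 -313.6  118.4] xang -10.63 tilt [-0.01  0.  ] F [ 0.2 -0.4 -0. ] g 0.152 q [-0.51  0.62  1.62 -0.    0.91  1.24]
```

View pics/c14.png

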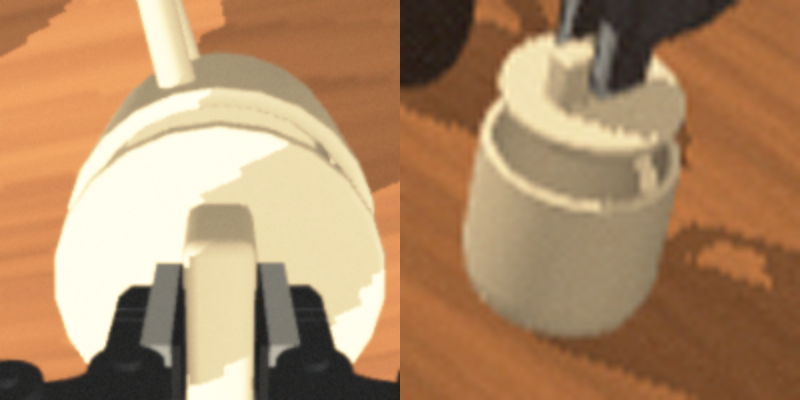

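View pics/w14.png

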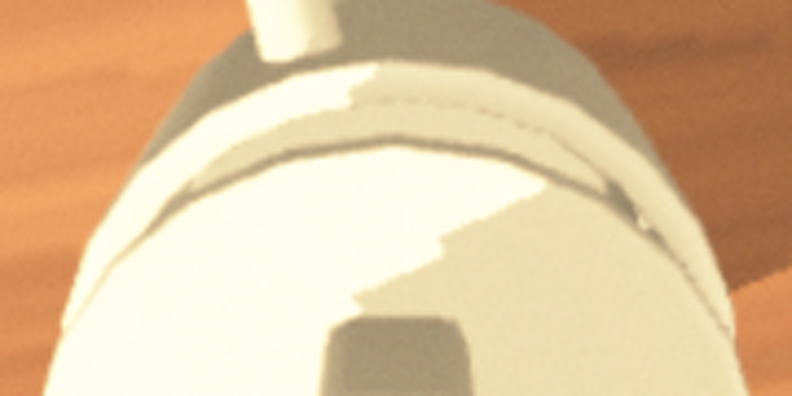

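Run:
```python
from meas import *
f,M,e,R=load('wrist14'); zt=.1184
T=lambda q:np.array(q,float)/4.4+[230,180]-.5
for n,q,z,r in [('out',[(395,60),(310,72),(230,105),(160,155),(100,225),(70,290),(480,68),(560,100),(630,150),(690,215),(725,280)],.075,.041),('lid',[(395,142),(300,155),(200,195),(130,250),(75,310),(490,150),(590,190),(670,250),(730,330)],zt-.0145,.038)]:
    P=fcast(T(q),z,M,e,R); x=circ(P,r,c0=[.58,-.313],loss=.003)[0]; print(n,np.round(x*1000,1),np.round((np.hypot(*(P[:,:2]-x).T)-r)*1000,1))
f,M,e,R=load('side14'); t=np.linspace(0,2*np.pi,721)
def ext(c,r,z):
    q=proj(np.c_[c[0]+r*np.cos(t),c[1]+r*np.sin(t),0*t+z],M,e,R)+.5; return np.round([q[:,0].min(),q[:,0].max(),q[:,1].min(),q[:,1].max()],2)
print('lid',ext((.5798,-.3131),.038,.101)); print('mug',ext((.58,-.3135),.041,.075))
print('seen lid',np.array([498,686])/400*70+440,'mug',np.array([480,680])/400*70+440)
```

```text
out [ 579.3 -313.3] [ 0.3  0.2 -0.1 -0.3 -0.1 -0.1  0.4 -0.  -0.4 -0.3 -0. ]
lid [ 580.2 -313.4] [ 0.1 -0.  -0.1 -0.3  0.1  0.3  0.  -0.1 -0.2]
lid [457.02 489.99 281.84 302.59]
mug [454.4  489.58 289.46 312.04]
seen lid [527.15 560.05] mug [524. 559.]
```

Request:
drive_tool(rows=[{"slide": [-0.001, 0, 0.004], "rot": [0, 0, 0], "gripper": 0}, {"slide": [-0.001, 0, 0.012], "rot": [0, 0, 0], "gripper": 0}, {"slide": [-0.001, 0, 0.019], "rot": [0, 0, 0], "gripper": 0}, {"slide": [-0.001, 0, 0.024], "rot": [0, 0, 0], "gripper": 0}, {"slide": [-0.001, 0, 0.0262], "rot": [0, 0, 0], "gripper": 0}, {"slide": [-0.001, 0, 0.0262], "rot": [0, 0, 0], "gripper": 0}, {"slide": [-0.001, 0, 0.0262], "rot": [0, 0, 0], "gripper": 0}])

```text
clock: 20.4
ee_pos: [0.5806, -0.3134, 0.0974]
orientation: [[0.983, -0.184, 0.0], [-0.184, -0.983, -0.0], [0.0, 0.0, -1.0]]
wrist_force: [-0.9, 0.1, -1.3]
grip_width: 0.152
```

Run:
```python
from plan import *; st()
from look import *
w=shot('wrist','wrist15')['frame']; s=shot('side','side15')['frame']
b=cv2.resize(s[275:345,440:510],(400,400),interpolation=cv2.INTER_CUBIC)
cv2.imwrite('pics/c15.png',np.hstack([cv2.resize(w[150:350,210:410],(400,400)),b])[:,:,::-1])
```

```text
t 20.4 p [ 580.6 -313.4   97.4] xang -10.61 tilt [ 0.01 -0.01] F [-0.9  0.1 -1.3] g 0.152 q [-0.51  0.65  1.63 -0.    0.87  1.24]
```

View pics/c15.png

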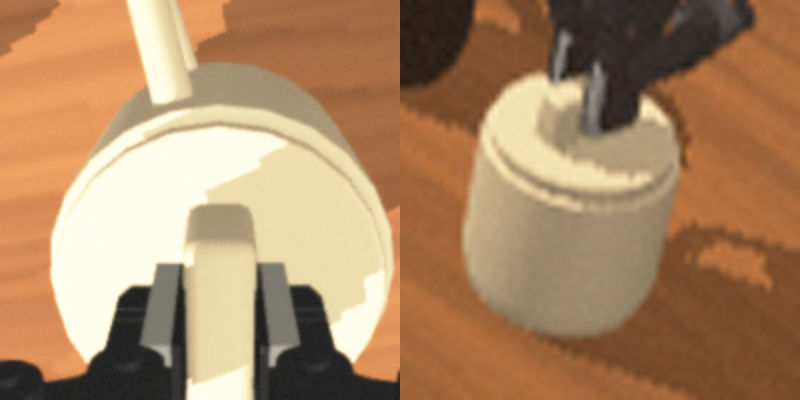

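Well centred; lower the last 2 mm.

Request:
drive_tool(rows=[{"slide": [0, 0, 0.001], "rot": [0, 0, 0], "gripper": 0}, {"slide": [0, 0, 0.002], "rot": [0, 0, 0], "gripper": 0}, {"slide": [0, 0, 0.003], "rot": [0, 0, 0], "gripper": 0}, {"slide": [0, 0, 0.003], "rot": [0, 0, 0], "gripper": 0}])

```text
clock: 21.0
ee_pos: [0.5806, -0.3134, 0.0956]
orientation: [[0.983, -0.184, 0.0], [-0.184, -0.983, -0.0], [0.0, 0.0, -1.0]]
wrist_force: [-3.0, 0.7, 5.7]
grip_width: 0.155
```

Request:
drive_tool(rows=[{"slide": [0, 0, 0], "rot": [0, 0, 0], "gripper": 0.3}, {"slide": [0, 0, 0], "rot": [0, 0, 0], "gripper": 0.5}, {"slide": [0, 0, 0], "rot": [0, 0, 0], "gripper": 0.5}, {"slide": [0, 0, -0.02], "rot": [0, 0, 0], "gripper": 0.5}, {"slide": [0, 0, -0.06], "rot": [0, 0, 0], "gripper": 0.6}, {"slide": [0, 0, -0.12], "rot": [0, 0, 0], "gripper": 0.8}, {"slide": [0, 0, -0.14], "rot": [0, 0, 0], "gripper": 1}, {"slide": [0, 0, -0.14], "rot": [0, 0, 0], "gripper": 1}])

```text
clock: 22.0
ee_pos: [0.5812, -0.3137, 0.2087]
orientation: [[0.983, -0.184, 0.003], [-0.184, -0.983, -0.002], [0.003, 0.001, -1.0]]
wrist_force: [-0.2, -0.8, -0.5]
grip_width: 0.999
```

Run:
```python
from plan import *; st()
from look import *
w=shot('wrist','wrist16')['frame']; s=shot('side','side16')['frame']
b=cv2.resize(s[275:345,440:510],(400,400),interpolation=cv2.INTER_CUBIC)
cv2.imwrite('pics/c16.png',np.hstack([cv2.resize(w[100:400,200:500],(400,400)),b])[:,:,::-1])
plan([.4443,.0500,.20],-53.5)
plan([.4443,.0500,.20],126.5)
```

```text
t 22.0 p [ 581.2 -313.7  208.7] xang -10.61 tilt [ 0.16 -0.09] F [-0.2 -0.8 -0.5] g 0.999 q [-0.51  0.51  1.57  0.    1.06  1.24]
slide [-0.25, -0.4148, 0.0079] rot [0.0001, 0.0008, 0.3575]
slide [-0.25, -0.4148, 0.0079] rot [-0.001, 0.0001, -1.1425]
```

View pics/c16.png

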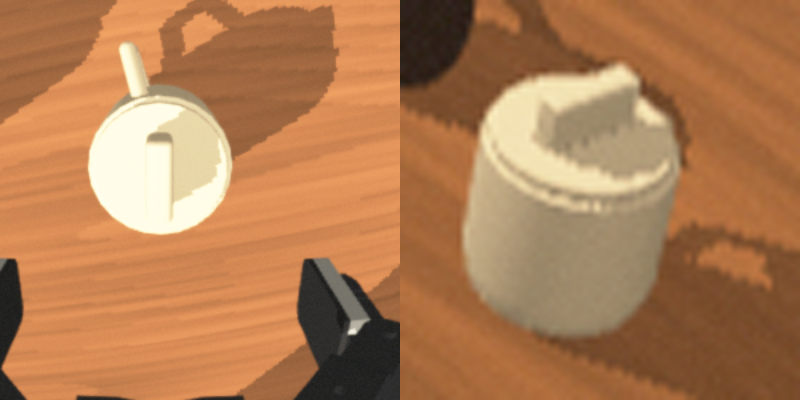

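Request:
drive_tool(rows=[{"slide": [-0.25, -0.415, 0.008], "rot": [0, 0, -0.95], "gripper": 1}, {"slide": [-0.25, -0.415, 0.008], "rot": [0, 0, -0.95], "gripper": 1}, {"slide": [-0.25, -0.415, 0.008], "rot": [0, 0, -0.95], "gripper": 1}, {"slide": [-0.25, -0.415, 0.008], "rot": [0, 0, -0.95], "gripper": 1}, {"slide": [-0.25, -0.415, 0.008], "rot": [0, 0, -0.95], "gripper": 1}, {"slide": [-0.25, -0.415, 0.008], "rot": [0, 0, -0.95], "gripper": 1}, {"slide": [-0.25, -0.415, 0.008], "rot": [0, 0, -0.95], "gripper": 1}, {"slide": [-0.25, -0.415, 0.008], "rot": [0, 0, -0.95], "gripper": 1}, {"slide": [-0.25, -0.415, 0.008], "rot": [0, 0, -0.95], "gripper": 1}, {"slide": [-0.25, -0.415, 0.008], "rot": [0, 0, -0.95], "gripper": 1}, {"slide": [-0.25, -0.415, 0.008], "rot": [0, 0, -0.95], "gripper": 1}, {"slide": [-0.25, -0.415, 0.008], "rot": [0, 0, -0.95], "gripper": 1}])

```text
clock: 23.6
ee_pos: [0.444, 0.0497, 0.1991]
orientation: [[-0.231, 0.973, -0.003], [0.973, 0.231, -0.0], [0.0, -0.003, -1.0]]
wrist_force: [-0.5, 0.3, 1.0]
grip_width: 0.999
```

Run:
```python
from plan import *; st()
plan([.4443,.0500,.19],126.5)
```

```text
t 23.6 p [444.   49.7 199.1] xang 103.33 tilt [-0.17 -0.02] F [-0.5  0.3  1. ] g 0.999 q [ 0.08  0.22  2.04 -0.    0.88 -0.15]
slide [0.0003, 0.0005, 0.0114] rot [-0.0013, -0.0005, -0.193]
```

Request:
drive_tool(rows=[{"slide": [0, 0, 0.0114], "rot": [-0.0013, 0, -0.193], "gripper": 1}, {"slide": [0, 0, 0.0114], "rot": [-0.0013, 0, -0.193], "gripper": 1}, {"slide": [0, 0, 0.0114], "rot": [-0.0013, 0, -0.193], "gripper": 1}, {"slide": [0, 0, 0.0114], "rot": [-0.0013, 0, -0.193], "gripper": 1}])

```text
clock: 24.1
ee_pos: [0.4448, 0.0497, 0.191]
orientation: [[-0.592, 0.806, 0.002], [0.806, 0.592, 0.001], [-0.0, 0.002, -1.0]]
wrist_force: [0.8, -0.5, 0.3]
grip_width: 0.996
```

Run:
```python
from plan import *; st()
from look import *
shot('wrist','wrist17')
from meas import *
f,M,e,R=load('wrist17'); hsv=cv2.cvtColor(f,cv2.COLOR_RGB2HSV); H,S,V=[hsv[...,i] for i in range(3)]
mm,c,s=blob((H>18)&(H<32)&(S>110),roi=(255,140,400,285)); x=circ(fcast(c,.016,M,e,R),.038); print(s,np.round(x[0]*1000,1),x[1:])
cv2.imwrite('pics/w17c.png',cv2.resize(f[150:280,260:390],None,fx=4.5,fy=4.5,interpolation=cv2.INTER_CUBIC)[:,:,::-1])
```

```text
t 24.1 p [444.8  49.7 191. ] xang 126.32 tilt [0.1  0.06] F [ 0.8 -0.5  0.3] g 0.996 q [ 0.08  0.23  2.05  0.    0.86 -0.55]
[ 276  165   87   84 5069] [444.4  51.5] (np.float64(0.26337448559670784), 486)
```

View pics/w17c.png

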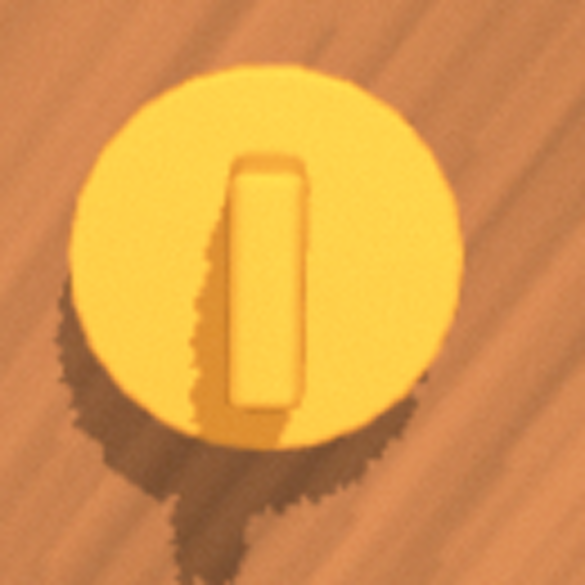

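View pics/wrist17.png

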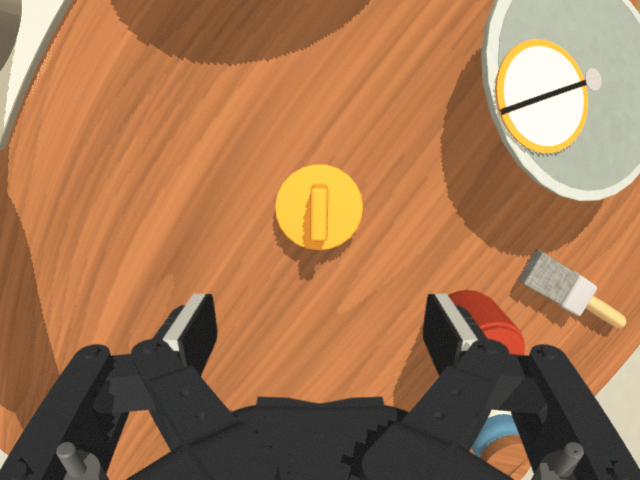

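Run:
```python
from plan import *
from meas import *
f,M,e,R=load('wrist17')
T=lambda q:np.array(q,float)/4.5+[260,150]-.4
P=fcast(T([(269.5,178),(264.5,406)]),.041,M,e,R); d=P[0]-P[1]; a=np.degrees(np.arctan2(d[1],d[0])); print(P,P.mean(0),a)
P=fcast(T([(70,257),(463,257),(266,65),(266,450)]),.016,M,e,R); print(circ(P,.038,c0=[.444,.05],loss=.01))
plan([.4443,.0510,.029],a)
```

```text
[[0.43159511 0.06866738 0.041     ]
 [0.45532787 0.03494343 0.041     ]] [0.44346149 0.05180541 0.041     ] 125.13544004428181
(array([0.44352417, 0.0516344 ]), np.float64(1.0), 4)
slide [0.0017, -0.0001, 0.2026] rot [0.0011, 0.0001, 0.0101]
```

Request:
drive_tool(rows=[{"slide": [0.003, 0, 0.06], "rot": [0.001, 0, 0.01], "gripper": 1}, {"slide": [0.003, 0, 0.12], "rot": [0.001, 0, 0.01], "gripper": 1}, {"slide": [0.003, 0, 0.16], "rot": [0.001, 0, 0.01], "gripper": 1}, {"slide": [0.003, 0, 0.185], "rot": [0.001, 0, 0.01], "gripper": 1}, {"slide": [0.003, 0, 0.2026], "rot": [0.001, 0, 0.01], "gripper": 0.8}, {"slide": [0.003, 0, 0.2026], "rot": [0.001, 0, 0.01], "gripper": 0.4}, {"slide": [0.003, 0, 0.2026], "rot": [0.001, 0, 0.01], "gripper": 0.3}, {"slide": [0.003, 0, 0.2026], "rot": [0.001, 0, 0.01], "gripper": 0.1}, {"slide": [0.003, 0, 0.2026], "rot": [0.001, 0, 0.01], "gripper": 0}, {"slide": [0.003, 0, 0.2026], "rot": [0.001, 0, 0.01], "gripper": 0}, {"slide": [0.003, 0, 0.2026], "rot": [0.001, 0, 0.01], "gripper": 0}, {"slide": [0.003, 0, 0.2026], "rot": [0.001, 0, 0.01], "gripper": 0}])

```text
clock: 25.65
ee_pos: [0.4446, 0.0519, 0.0301]
orientation: [[-0.578, 0.816, 0.002], [0.816, 0.578, 0.0], [-0.001, 0.002, -1.0]]
wrist_force: [-0.2, -0.2, 7.7]
grip_width: 0.15
```

Run:
```python
from plan import *; st()
c=np.array([.526,.242]); d=np.array([np.cos(np.radians(57.8)),np.sin(np.radians(57.8))])
print(c-.065*d); plan([*(c-.065*d),.15],57.8)
```

```text
t 25.65 p [444.6  51.9  30.1] xang 125.34 tilt [0.14 0.  ] F [-0.2 -0.2  7.7] g 0.15 q [ 0.09  0.56  2.12 -0.    0.47 -0.53]
[0.49136304 0.18699744]
slide [0.1037, 0.1456, -0.1497] rot [0.0013, 0.0, 0.5629]
```

Request:
drive_tool(rows=[{"slide": [0, 0, -0.02], "rot": [0, 0, 0], "gripper": 0}, {"slide": [0, 0, -0.08], "rot": [0, 0, 0.05], "gripper": 0}, {"slide": [0, 0, -0.15], "rot": [0, 0, 0.14], "gripper": 0}, {"slide": [0.05, 0.07, -0.15], "rot": [0.001, 0, 0.23], "gripper": 0}, {"slide": [0.104, 0.1456, -0.15], "rot": [0.001, 0, 0.31], "gripper": 0}, {"slide": [0.104, 0.1456, -0.15], "rot": [0.001, 0, 0.4], "gripper": 0}, {"slide": [0.104, 0.1456, -0.15], "rot": [0.001, 0, 0.48], "gripper": 0}, {"slide": [0.104, 0.1456, -0.15], "rot": [0.001, 0, 0.563], "gripper": 0}, {"slide": [0.104, 0.1456, -0.15], "rot": [0.001, 0, 0.563], "gripper": 0}, {"slide": [0.104, 0.1456, -0.15], "rot": [0.001, 0, 0.563], "gripper": 0}])

```text
clock: 26.9
ee_pos: [0.4907, 0.187, 0.1498]
orientation: [[0.53, 0.848, -0.001], [0.848, -0.53, 0.0], [-0.0, -0.001, -1.0]]
wrist_force: [0.2, 0.9, 0.3]
grip_width: 0.154
```

Run:
```python
from plan import *; st()
from look import *
w=shot('wrist','wrist18')['frame']; shot('side','side18'); shot('top','top18')
cv2.imwrite('pics/w18.png',cv2.resize(w[40:340,180:460],None,fx=2,fy=2,interpolation=cv2.INTER_CUBIC)[:,:,::-1])
```

```text
t 26.9 p [490.7 187.  149.8] xang 57.98 tilt [-0.04  0.  ] F [0.2 0.9 0.3] g 0.154 q [0.34 0.41 1.91 0.   0.82 0.9 ]
```

View pics/w18.png

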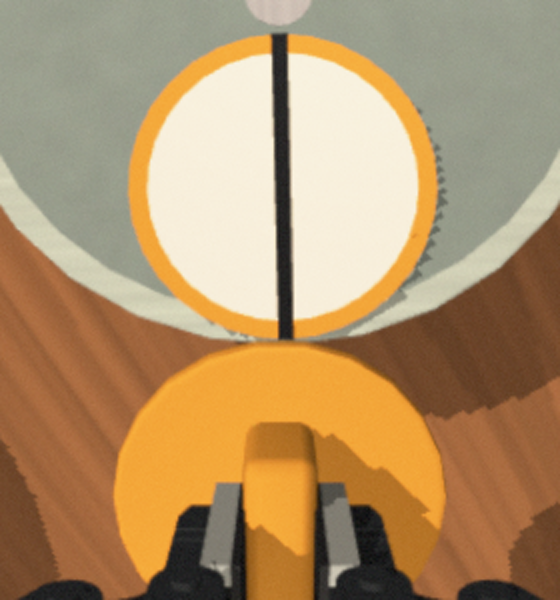

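View pics/side18.png

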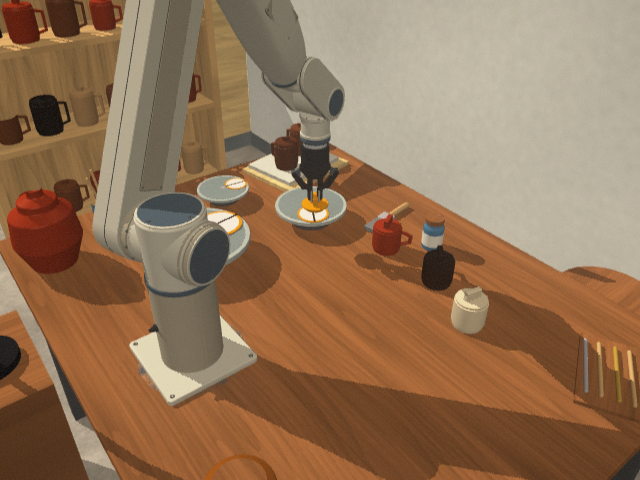

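View pics/top18.png

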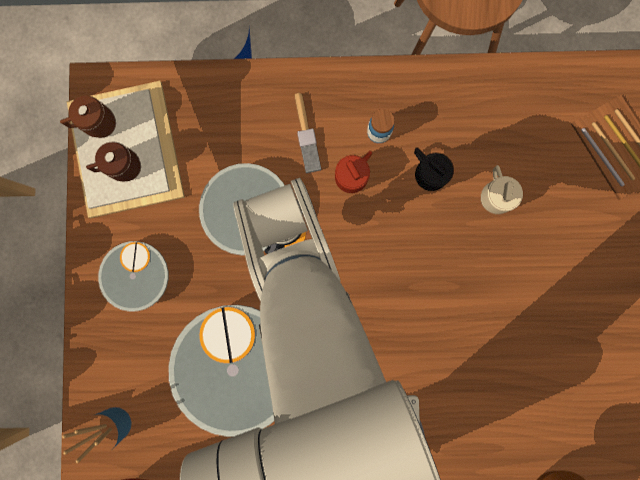

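Run:
```python
from meas import *
def fr(P,c0): 
    s=least_squares(lambda v:np.hypot(P[:,0]-v[0],P[:,1]-v[1])-v[2],[*c0,.04],loss='soft_l1',f_scale=.0005); return np.round(s.x*1000,2), np.std(s.fun)*1000
f,M,e,R=load('wrist18'); hsv=cv2.cvtColor(f,cv2.COLOR_RGB2HSV); H,S,V=[hsv[...,i].astype(int) for i in range(3)]
z=.059
white=((S<60)&(V>200)).astype(np.uint8); white[:55]=0; white[215:]=0
white=cv2.morphologyEx(white,cv2.MORPH_CLOSE,np.ones((13,13)))
mm,c,s=blob(white,roi=(240,55,400,215)); print(s)
print('inner white',fr(fcast(c[(abs(c[:,0]-320)>12)],z,M,e,R),[.526,.242]))
och=((H>10)&(H<30)&(S>130)&(V>190)); 
m=(och|(mm>0)); m[:,:]&=True; m[208:]=0
mm2,c2,s2=blob(m,roi=(235,50,405,207)); c2=c2[(abs(c2[:,0]-321)>10)&(c2[:,1]<203)&(c2[:,1]>56)]
P=fcast(c2,z,M,e,R); print('outer',fr(P,[.526,.242]),circ(P,.047,c0=[.526,.242]))
dk=(V<90)&(cv2.erode(cv2.morphologyEx(mm,cv2.MORPH_CLOSE,np.ones((25,25))),np.ones((3,3)))>0)
ys,xs=np.nonzero(dk); print(len(xs),ys.min(),ys.max())
L=fcast(np.c_[xs,ys],z,M,e,R)[:,:2]; vx,vy,x0,y0=cv2.fitLine(L.astype(np.float32)*1000,cv2.DIST_HUBER,0,.1,.1).ravel()
print('line ang',np.degrees(np.arctan2(vy,vx)),'pt',x0,y0)
lc=fr(P,[.526,.242])[0]; n=np.array([-vy,vx]); print('centre offset from line',np.dot(lc[:2]-[x0,y0],n))
# hub
hub=blob((S<30)&(V>150)&(V<230),roi=(295,20,345,55))
mm,c,s=blob(och,roi=(225,212,415,345)); c=c[c[:,1]<285]
P=fcast(c,.1498-.0141,M,e,R); print('lid',circ(P,.038,c0=[.49,.187]))
# bar top
cv2.imwrite('pics/w18b.png',cv2.resize(f[235:345,280:370],None,fx=5,fy=5,interpolation=cv2.INTER_CUBIC)[:,:,::-1])
```

```text
[  240    67   160   143 15983]
inner white (array([524.21, 240.06,  43.98]), np.float64(5.436458497483771))
outer (array([526.11, 242.5 ,  47.98]), np.float64(3.8240740254549106)) (array([0.52700421, 0.24383044]), np.float64(0.7070938215102975), 437)
861 68 197
line ang 59.274338 pt 527.4896 244.75198
centre offset from line 0.035355643484351384
lid (array([0.48985025, 0.18721869]), np.float64(0.5853658536585366), 369)
```

View pics/w18b.png

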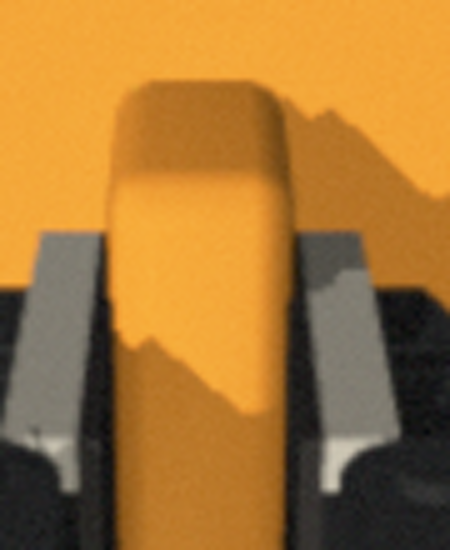

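```bash
cat > padfit.py <<'E'
from meas import *
def fr(P,c0): 
    s=least_squares(lambda v:np.hypot(P[:,0]-v[0],P[:,1]-v[1])-v[2],[*c0,.042],loss='soft_l1',f_scale=.0005); return s.x*1000, np.std(s.fun)*1000
def padfit(tag,seeds,cast_,z=.059,c0=(.526,.242),sw=60):
    f,M,e,R=load(tag); hsv=cv2.cvtColor(f,cv2.COLOR_RGB2HSV); S=hsv[...,1].astype(int);V=hsv[...,2].astype(int)
    n,l=cv2.connectedComponents(((S<sw)&(V>150)).astype(np.uint8),connectivity=4)
    k=np.zeros(l.shape,np.uint8)
    for x,y in seeds: k|=(l==l[y,x]).astype(np.uint8)
    print('area',k.sum(),cv2.boundingRect(k))
    hull=cv2.convexHull(np.argwhere(k)[:,::-1].astype(np.int32))
    full=np.zeros_like(k); cv2.fillConvexPoly(full,hull,1)
    c=max(cv2.findContours(full,cv2.RETR_EXTERNAL,cv2.CHAIN_APPROX_NONE)[0],key=len)[:,0]
    P=cast_(c,z,M,e,R); x,sd=fr(P,c0); print('white circle',x.round(2),sd)
    dk=(V<110)&(cv2.erode(full,np.ones((5,5)))>0); ys,xs=np.nonzero(dk)
    L=cast_(np.c_[xs,ys],z,M,e,R)[:,:2]*1000
    vx,vy,x0,y0=cv2.fitLine(L.astype(np.float32),cv2.DIST_HUBER,0,.1,.1).ravel()
    print('line',np.degrees(np.arctan2(vy,vx)),'off',np.dot(x[:2]-[x0,y0],[-vy,vx]),len(xs))
    return x
E
python3 - <<'E'
from padfit import *
padfit('wrist18',[(282,130),(352,130)],fcast)
padfit('top0',[(262,228),(272,213)],cast)
padfit('side0',[(303,214),(322,213)],cast,sw=90)
from padfit import *
f,M,e,R=load('top0')
E
```

```text
area 12966 (254, 67, 135, 133)
white circle [527.32 244.4   40.52] 0.17256250054759895
line 59.207287 off -0.03686759047588021 925
area 846 (250, 204, 34, 34)
white circle [527.64 245.91  39.45] 0.604128266989357
line 59.068092 off -0.8046520053446148 41
area 286 (300, 206, 27, 15)
white circle [529.2  245.88  39.71] 1.3254817419010516
line 58.651413 off -0.20690291066273336 13
```

Run:
```python
from plan import *
plan([.5280,.2443,.108],59.2)
```

```text
slide [0.0854, 0.0014, 0.0518] rot [-0.0004, 0.0003, -0.011]
```

Request:
drive_tool(rows=[{"slide": [0.04, 0.0007, 0], "rot": [0, 0, -0.0105], "gripper": 0}, {"slide": [0.0854, 0.0014, 0.015], "rot": [0, 0, -0.0105], "gripper": 0}, {"slide": [0.0854, 0.0014, 0.04], "rot": [0, 0, -0.0105], "gripper": 0}, {"slide": [0.0854, 0.0014, 0.052], "rot": [0, 0, -0.0105], "gripper": 0}, {"slide": [0.0854, 0.0014, 0.052], "rot": [0, 0, -0.0105], "gripper": 0}, {"slide": [0.0854, 0.0014, 0.052], "rot": [0, 0, -0.0105], "gripper": 0}])

```text
clock: 27.8
ee_pos: [0.5283, 0.2441, 0.1082]
orientation: [[0.514, 0.858, -0.001], [0.858, -0.514, 0.0], [-0.0, -0.001, -1.0]]
wrist_force: [-0.0, 0.1, -1.2]
grip_width: 0.15
```

Run:
```python
from plan import *; st()
from look import *
w=shot('wrist','wrist19')['frame']; s=shot('side','side19')['frame']
b=cv2.resize(s[175:235,280:350],(467,400),interpolation=cv2.INTER_CUBIC)
cv2.imwrite('pics/s19.png',b[:,:,::-1])
cv2.imwrite('pics/w19.png',cv2.resize(w[140:340,220:420],None,fx=3,fy=3,interpolation=cv2.INTER_CUBIC)[:,:,::-1])
```

```text
t 27.8 p [528.3 244.1 108.2] xang 59.04 tilt [-0.04  0.01] F [-0.   0.1 -1.2] g 0.15 q [0.41 0.54 1.8  0.   0.8  0.95]
```

View pics/w19.png

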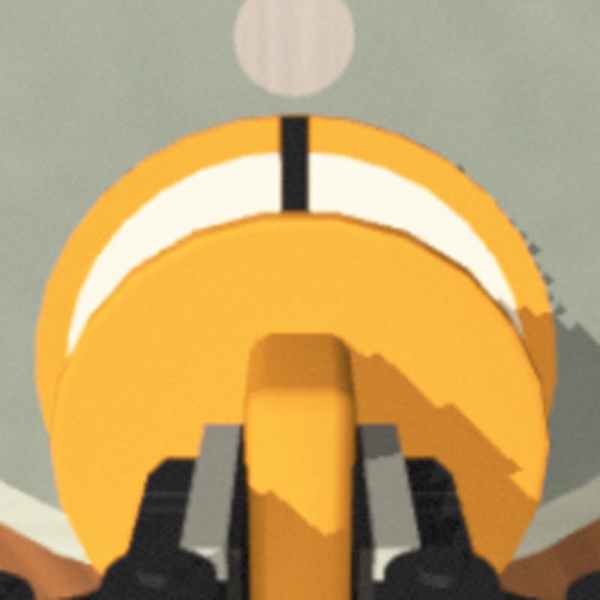

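View pics/s19.png

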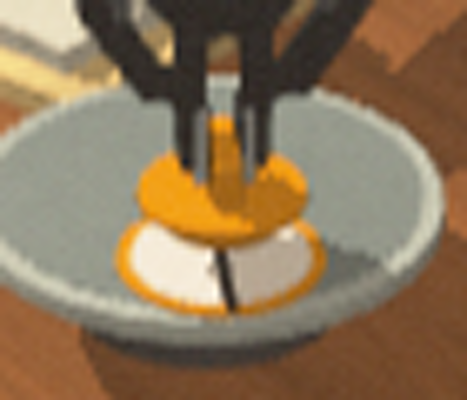

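Run:
```python
from meas import *
f,M,e,R=load('wrist19'); zt=.1082
T=lambda q:np.array(q,float)/3+[220,140]-.35
for n,q,z,r in [('pad',[(295,116),(220,126),(150,160),(90,215),(50,285),(37,350),(370,125),(440,158),(500,210),(540,275),(555,345)],.059,.047),('white',[(280,153),(200,172),(140,213),(95,270),(320,153),(390,172),(450,212),(495,270)],.059,.0405),('lid',[(300,213),(220,228),(150,265),(95,320),(60,380),(52,440),(385,228),(455,265),(505,320),(540,380),(548,440)],zt-.0141,.038)]:
    P=fcast(T(q),z,M,e,R); x=circ(P,r,c0=[.528,.244],loss=.003)[0]; print(n,np.round(x*1000,1),np.round((np.hypot(*(P[:,:2]-x).T)-r)*1000,1))
P=fcast(T([(295,120),(295,208)]),.059,M,e,R);print('line',P*1000)
P=fcast(T([(299,400),(300,560)]),zt+.0109,M,e,R);print('bar',P*1000)
f,M,e,R=load('side19'); t=np.linspace(0,2*np.pi,721)
def ext(c,r,z):
    q=proj(np.c_[c[0]+r*np.cos(t),c[1]+r*np.sin(t),0*t+z],M,e,R)+.5; return np.round([q[:,0].min(),q[:,0].max(),q[:,1].min(),q[:,1].max()],2)
print('lid',ext((.5283,.2441),.038,.091),'pad',ext((.5273,.2444),.047,.059))
print('seen lid',np.array([137,308])/6.67+280,'pad',np.array([117,326])/6.67+280, 'pad bottom',316/6.67+175,'lid bottom',246/6.67+175)
```

```text
pad [527.4 244. ] [ 0.2  0.3 -0.1 -0.4 -0.3 -0.3  0.4 -0.1 -0.2 -0.2 -0.5]
white [527.4 244.5] [ 0.2  0.2 -0.3 -0.3  0.3  0.1 -0.2 -0.4]
lid [528.  243.9] [ 0.8  0.3 -0.3 -0.7 -0.3 -0.8  0.5  0.1 -0.8 -0.4 -0.9]
line [[551.07311116 284.06857598  59.        ]
 [543.35597802 271.2015591   59.        ]]
bar [[539.06729047 262.68007811 119.1       ]
 [527.68413115 243.42360635 119.1       ]]
lid [300.51 326.33 197.84 211.19] pad [297.27 328.88 205.48 222.25]
seen lid [300.53973013 326.17691154] pad [297.54122939 328.87556222] pad bottom 222.37631184407797 lid bottom 211.88155922038982
```

Request:
drive_tool(rows=[{"slide": [0, -0.0008, 0.008], "rot": [0, 0, 0], "gripper": 0}, {"slide": [0, -0.0008, 0.015], "rot": [0, 0, 0], "gripper": 0}, {"slide": [0, -0.0008, 0.02], "rot": [0, 0, 0], "gripper": 0}, {"slide": [0, -0.0008, 0.022], "rot": [0, 0, 0], "gripper": 0}, {"slide": [0, -0.0008, 0.022], "rot": [0, 0, 0], "gripper": 0}, {"slide": [0, -0.0008, 0.022], "rot": [0, 0, 0], "gripper": 0}, {"slide": [0, -0.0008, 0.022], "rot": [0, 0, 0], "gripper": 0}])

```text
clock: 28.78
ee_pos: [0.5276, 0.2447, 0.0902]
orientation: [[0.514, 0.858, -0.001], [0.858, -0.514, 0.0], [-0.0, -0.001, -1.0]]
wrist_force: [-0.1, 0.4, -2.8]
grip_width: 0.15
```

Run:
```python
from plan import *; st()
from look import *
w=shot('wrist','wrist20')['frame']; s=shot('side','side20')['frame']
b=cv2.resize(s[175:235,280:350],(467,400),interpolation=cv2.INTER_CUBIC)
cv2.imwrite('pics/s20.png',b[:,:,::-1])
cv2.imwrite('pics/w20.png',cv2.resize(w[140:340,220:420],None,fx=3,fy=3,interpolation=cv2.INTER_CUBIC)[:,:,::-1])
```

```text
t 28.77 p [527.6 244.7  90.2] xang 59.05 tilt [-0.05  0.  ] F [-0.1  0.4 -2.8] g 0.15 q [0.41 0.57 1.81 0.   0.76 0.95]
```

View pics/w20.png

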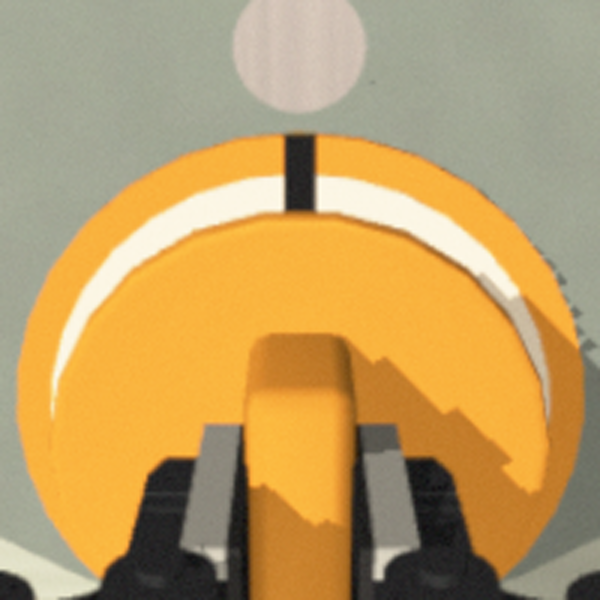

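View pics/s20.png

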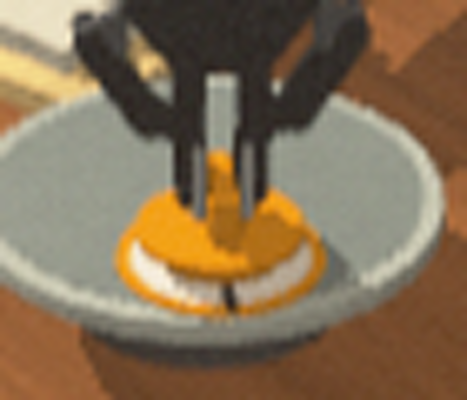

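Run:
```python
from meas import *
f,M,e,R=load('wrist20'); zt=.0902
T=lambda q:np.array(q,float)/3+[220,140]-.35
for n,q,z,r in [('pad',[(300,134),(220,144),(140,182),(75,245),(35,315),(18,385),(380,144),(460,182),(525,243),(565,310),(583,385)],.059,.047),('lid',[(300,213),(220,228),(150,265),(95,320),(60,380),(52,440),(385,228),(455,265),(505,320),(540,380),(548,440)],zt-.0141,.038)]:
    P=fcast(T(q),z,M,e,R); x=circ(P,r,c0=[.528,.244],loss=.003)[0]; print(n,np.round(x*1000,1),np.round((np.hypot(*(P[:,:2]-x).T)-r)*1000,1))
f,M,e,R=load('side20'); t=np.linspace(0,2*np.pi,721)
def ext(c,r,z):
    q=proj(np.c_[c[0]+r*np.cos(t),c[1]+r*np.sin(t),0*t+z],M,e,R)+.5; return np.round([q[:,0].min(),q[:,0].max(),q[:,1].min(),q[:,1].max()],2)
print('lid',ext((.5272,.2446),.038,.073),'seen',np.array([133,310])/6.67+280,275/6.67+175)
```

```text
pad [527.1 244. ] [ 0.4  0.5  0.  -0.6 -0.7 -0.3  0.5 -0.1 -0.6 -0.6 -0.4]
lid [527.3 244.5] [ 0.8  0.3 -0.3 -0.7 -0.3 -0.8  0.5  0.1 -0.8 -0.4 -0.9]
lid [300.18 325.85 203.04 216.5 ] seen [299.94002999 326.47676162] 216.22938530734632
```

Request:
drive_tool(rows=[{"slide": [0, 0, 0.0005], "rot": [0, 0, 0], "gripper": 0}, {"slide": [0, 0, 0.001], "rot": [0, 0, 0], "gripper": 0}, {"slide": [0, 0, 0.001], "rot": [0, 0, 0], "gripper": 0}])

```text
clock: 29.25
ee_pos: [0.5275, 0.2447, 0.0892]
orientation: [[0.514, 0.858, -0.001], [0.858, -0.514, -0.0], [-0.001, -0.001, -1.0]]
wrist_force: [-0.8, -0.2, -1.5]
grip_width: 0.155
```

Request:
drive_tool(rows=[{"slide": [0, 0, 0.0004], "rot": [0, 0, 0], "gripper": 0}, {"slide": [0, 0, 0.0004], "rot": [0, 0, 0], "gripper": 0}])

```text
clock: 29.5
ee_pos: [0.5277, 0.2447, 0.0892]
orientation: [[0.514, 0.858, -0.001], [0.858, -0.514, -0.0], [-0.001, -0.001, -1.0]]
wrist_force: [-1.3, -0.0, 3.3]
grip_width: 0.149
```

Request:
drive_tool(rows=[{"slide": [0, 0, -0.0003], "rot": [0, 0, 0], "gripper": 0}, {"slide": [0, 0, -0.0003], "rot": [0, 0, 0], "gripper": 0.18}, {"slide": [0, 0, -0.0003], "rot": [0, 0, 0], "gripper": 0.22}, {"slide": [0, 0, -0.0003], "rot": [0, 0, 0], "gripper": 0.28}, {"slide": [0, 0, -0.0003], "rot": [0, 0, 0], "gripper": 0.4}, {"slide": [0, 0, -0.0003], "rot": [0, 0, 0], "gripper": 0.5}, {"slide": [0, 0, -0.0003], "rot": [0, 0, 0], "gripper": 0.5}])

```text
clock: 30.38
ee_pos: [0.5275, 0.2447, 0.0891]
orientation: [[0.514, 0.858, -0.001], [0.858, -0.514, -0.0], [-0.001, -0.001, -1.0]]
wrist_force: [-0.4, 1.1, 0.4]
grip_width: 0.499
```

Run:
```python
from plan import *; st()
from look import *
w=shot('wrist','wrist21')['frame']
cv2.imwrite('pics/w21.png',cv2.resize(w[140:340,220:420],None,fx=3,fy=3,interpolation=cv2.INTER_CUBIC)[:,:,::-1])
```

```text
t 30.38 p [527.5 244.7  89.1] xang 59.06 tilt [-0.07 -0.01] F [-0.4  1.1  0.4] g 0.499 q [0.41 0.57 1.81 0.   0.76 0.95]
```

View pics/w21.png

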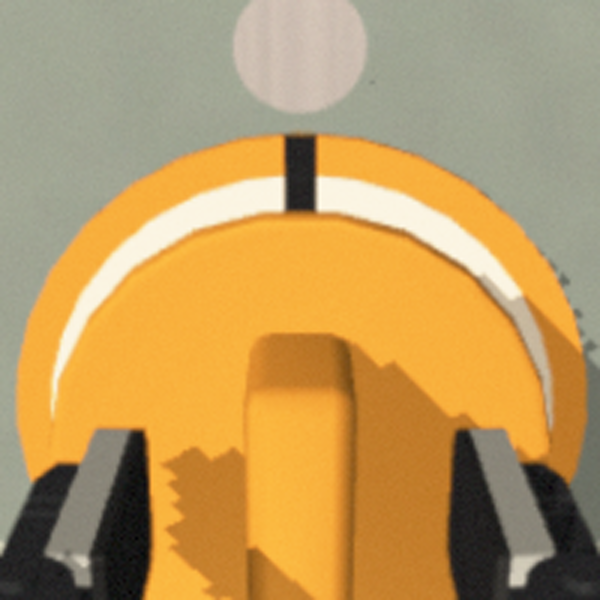

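Released with no visible movement. Rise straight up, then back off to the side so that the top camera can see everything.

Request:
drive_tool(rows=[{"slide": [0, 0, -0.02], "rot": [0, 0, 0], "gripper": 0.5}, {"slide": [0, 0, -0.06], "rot": [0, 0, 0], "gripper": 0.5}, {"slide": [0, 0, -0.12], "rot": [0, 0, 0], "gripper": 0.6}, {"slide": [0, 0, -0.15], "rot": [0, 0, 0], "gripper": 0.6}, {"slide": [-0.05, 0, -0.15], "rot": [0, 0, 0], "gripper": 0.8}, {"slide": [-0.075, 0, -0.15], "rot": [0, 0, 0], "gripper": 1}, {"slide": [-0.075, 0, -0.15], "rot": [0, 0, 0], "gripper": 1}, {"slide": [-0.075, 0, -0.15], "rot": [0, 0, 0], "gripper": 1}])

```text
clock: 31.42
ee_pos: [0.4975, 0.1937, 0.2094]
orientation: [[0.515, 0.857, -0.0], [0.857, -0.515, 0.0], [0.0, -0.001, -1.0]]
wrist_force: [-0.1, -0.8, -0.5]
grip_width: 1.002
```

Run:
```python
from plan import *; st()
from look import *
w=shot('wrist','wrist22')['frame']; s=shot('side','side22'); shot('top','top22')
cv2.imwrite('pics/w22.png',cv2.resize(w[60:310,195:445],None,fx=2.4,fy=2.4,interpolation=cv2.INTER_CUBIC)[:,:,::-1])
plan([.36,.30,.25],59)
```

```text
t 31.43 p [497.5 193.7 209.4] xang 59.03 tilt [-0.03  0.02] F [-0.1 -0.8 -0.5] g 1.002 q [0.35 0.33 1.86 0.   0.96 0.89]
slide [0.0256, -0.2154, -0.0511] rot [-0.0005, 0.0003, 0.0006]
```

View pics/w22.png

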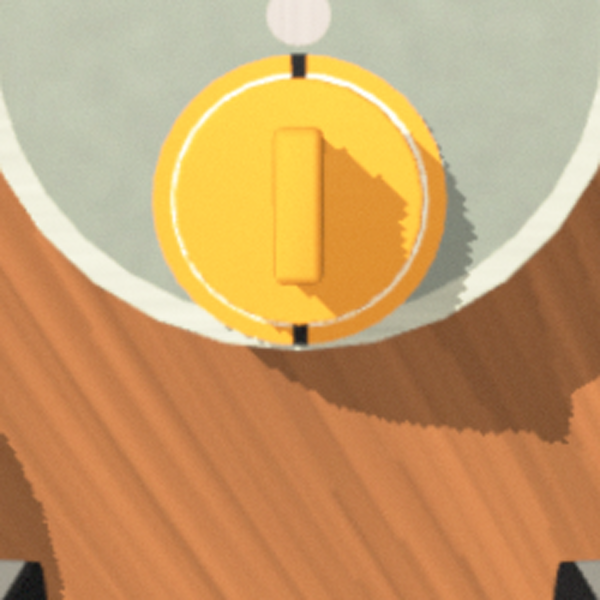

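View pics/side22.png

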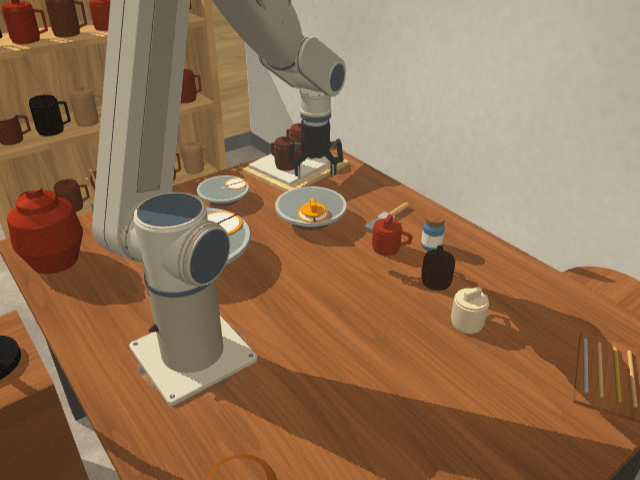

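Run:
```python
from meas import *
f,M,e,R=load('wrist22'); T=lambda q:np.array(q,float)/2.4+[195,60]-.4
P=fcast(T([(298.5,60),(301,338)]),.059,M,e,R); d=P[0]-P[1]; print('line',np.degrees(np.arctan2(d[1],d[0])),P.mean(0)*1000)
P=fcast(T([(298.5,132),(298.5,280)]),.1,M,e,R); d=P[0]-P[1]; print('bar',np.degrees(np.arctan2(d[1],d[0])),P.mean(0)*1000)
a=load('top0')[0];b=load('top22')[0];a2=load('side0')[0];b2=load('side22')[0]
A=np.vstack([cv2.resize(x[80:215,285:530],None,fx=2.2,fy=2.2) for x in(a,b)]);cv2.imwrite('pics/cmp.png',A[:,:,::-1])
```

```text
line 59.600830928096435 [527.63470339 244.43381171  59.        ]
bar 59.080256488238476 [527.53653431 244.95079624 100.        ]
```

View pics/cmp.png

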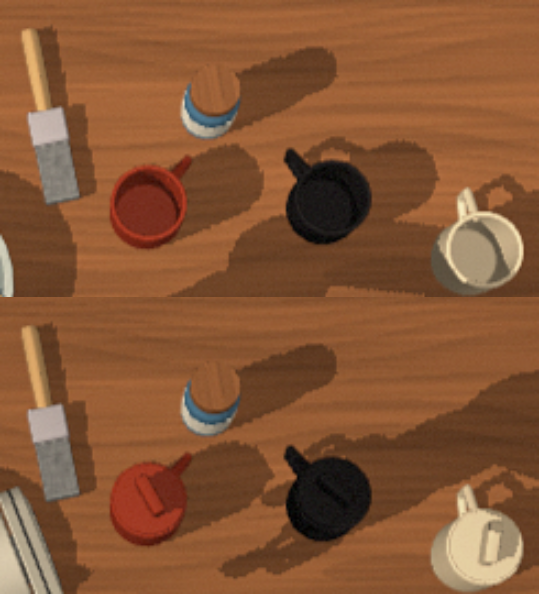

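```bash
python3 -c "
from rig import ticket; print(ticket.close_job())"
```

```text
the job is handed in; nothing more can be done
None
```

All four lids are where the task asked, placed in the order red, black, cream, ochre. I handed the job in at about 31.5 s on the robot's clock, with the gripper open and clear of everything.

- **Mug lids:** the wrist and side pictures show the red, black and cream lids level and flush on their own mugs. Each stopped at the expected seated height with about 6 N of contact.
- **Ochre lid:** it stands on the pad of the middle-sized wheel. The last wrist picture puts it about 0.5 mm from the pad's centre. The bar measured 59.1° and the line 59.6°.
- **Wheel:** the line measured 59.2° before placing and 59.6° after. I put that 0.4° down to measurement error, since the pictures before and after release look the same. I cannot rule out that the wheel turned by that little.
- **Bystanders:** comparing the first and last top-camera pictures, the mugs, jar and brush show no visible movement.
- **Disagreements between cameras:** the fixed cameras and the wrist camera differed by up to about 4–6 mm in absolute position. I did the final alignment on lid and target seen together in the wrist picture and checked it against the side camera. For the black lid those two still differed by about 2 mm just before seating, and I split the difference.

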